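# Feed a knob plate into the drilling jig with the push stick

### The job

The next wooden knob plate is waiting on the bed of the drilling jig. Take the push stick, set the plate flat against the fence with it and feed it along the fence, keeping it flat against the fence, in under the chip guard and bridge until it is hard up to the end stop and the sprung latch has snapped shut behind it. Keep the gripper off the plate, leave the things lying around alone, and finally stand the push stick upright on the worktop, off the jig.

Things in the scene. Friction and masses are not known exactly. Their poses are not given: they have to be found in the camera images.
- jig: Drilling jig, fixed: plywood bed, low fence, end stop. Origin on the worktop under the corner of fence and stop faces; x = feed direction, y = away from fence, z up. Bed top z = 12 mm, x -335..40, y -45..120. Fence face: plane y = 0, from x = -320 to the stop, fence 31 mm thick (to y = -31), top at z = 38. Stop face: plane x = 0, top at z = 38. It never moves in a run.
- bridge (a point): Middle of the underside of the jig's dark steel bridge, 48 mm above the bed, over the lane at jig (x, y) = (-42, 30) mm; axes as the jig's. Bridge from jig x = -74 to -10, its top 60 mm above the bed, with a two-column drill stand on it, 268 mm above the worktop. Its cheek on the open side stands at jig y = 67 to 87, so the lane there is 67 mm wide.
- guard (a point): Middle of the lower edge of the clear chip guard in its aluminium frame, 68 mm above the bed at jig (x, y) = (-74, 30) mm. The sheet, 124 mm wide, leans back 30 degrees from vertical, against the feed, up to jig x = -149, 198 mm above the bed. A gripper held upright on the stick runs into it at the end of the feed: lean it back along the stick's handle.
- latch (a joint): Sprung steel finger on the lane's open side, 5 to 19 mm above the bed: upright pivot at jig (x, y) = (-115, 74) mm, foot radius 8; tip at x = -84, reaching in to y = 51. Rad: 0 = shut, about 0.25 while the plate pushes it aside. Light spring, about 3 N at the tip. It shuts behind the rear corner of the plate when home, about 2 mm of play. Keep the stick below y = 48 there.
- knob_plate: Pale wooden plate, 80 (x) x 60 (y) x 20 (z) mm, about 0.18 kg, lying flat on the bed before the bridge, 5 to 32 mm off the fence and a little askew, its x roughly along the feed. Origin: centre of its underside. Flat against the fence its centre is at jig y = 30 mm; hard up to the stop at jig x = -40 mm. (A second plate, with a knob on it, is finished: leave it.)
- push_stick: Brown wooden push stick, 0.22 kg, standing on its sole on the worktop. Origin: on the sole, under the middle of the push face; x = push direction, y = left, z up. Body x -110..0, 28 mm wide (flat sides y = +-14), 34 high. Upright push face: plane x = 0, 24 mm high; above it a nose, z 24..34, reaches 14 mm ahead over the work. A handle rises from the body, raked back.
- stick_grip (a point): Middle of the push stick's handle, at stick (x, z) = (-80, 74) mm; axes as the stick's. The handle is a straight bar 26 mm wide (along y), 30 mm deep, in the plane y = 0, from (x, z) = (-52, 34) up and back at 35 degrees from vertical to (-106, 111) mm, its last 14 mm slightly thicker. Pinch it here across y, with the gripper leaning back along the handle.
- mug: Bystander: small white mug, 64 x 88 x 54 mm; origin under its middle.
- loose_knob: Bystander: dark round cupboard knob, 29 mm across, 18 mm high; origin under its middle.
- loose_hinge: Bystander: pale metal cupboard hinge, 35 x 106 x 14 mm, lying flat; origin under its middle.
Mind the look-alikes: they are no part of the job. Leave any turquoise look-alike of the knob_plate alone.

How it is judged:
By the outcome, as a careful person would: the job done as asked, in the order asked, and still so for the second after the job is handed in, with the robot touching nothing.
It also fails if it takes over 72 s, if anything falls off the work surface, if the arm or the gripper's body presses on something with over 40 N, if the wrist force passes 120 N, or if a joint passes its speed limit or range.

### The arm

A 7-joint arm with a two-finger parallel gripper is mounted at the origin on a cart in front of the work surface, level with it; the furniture and walls round the work are solid. World frame = base frame: x ahead of the robot, y to its left, z up, the work surface at z = 0. Lengths are in m, angles in degrees, forces in N, time in s.
With the tool pointing down it reaches from about 0.425 to 0.875 m from the base axis. Payload 9.9 kg.
Tool frame: the origin (TCP) lies midway between the tips of the shut fingers; the grasp point (between the pads) lies 19 mm behind it; z points along the fingers, y is the direction in which the jaws open and shut (so a half turn about z gives the same grasp; the last joint's range is limited). The gripper opens to 85 mm and grips with 20 to 120 N. Pads are 22 mm wide; open, the fingers measure 114 mm over their backs; the gripper's body (76 mm by 85 mm) begins 54 mm behind the grasp point. The pads swing forward as they close: fully open they stand 13 mm farther back than shut.
Start: joints at [70.141, 32.985, 1.427, 82.34, -0.859, 64.687, -3.237], TCP at [0.175, -0.652, 0.231] pointing down, gripper open.
Joint ranges: [-157.87, 157.87], [-19.46, 123.44], [-87.15, 90], [11.01, 140.99], [-62.26, 242.26], [9.8, 113.94], [-161.44, 161.44]. Speed limits (degrees/s): [127.2, 127.2, 172.46, 172.46, 180, 180, 180].

### API

Orientations are given as a 3x3 rotation matrix whose columns are the frame's x, y, z axes.
In Python, from plant import sensors, read_camera, ticket gives the robot as it stands. The module is installed in compiled form; this text tells all that it offers.
- The arm moves only by the tool carry_out, never from a script. Its argument "steps" is a list of rows, each an object with "claw": the opening in per cent of the stroke, from 0 (shut) to 100 (fully open); "offset": the shift along the tool's x, y, z in units of 10 cm (1.0 is 10 cm), a list of three; "spin": the turn about the tool's z in units of 30 degrees (1.0 is 30 degrees). In form: [{"claw": claw, "offset": [dx, dy, dz], "spin": spin}, ...]. A call has 1 to 20 rows; each row is the pose to reach, as a shift and turn from the pose commanded when the call began, along the tool's axes at that moment; what a row does not reach only later rows make up. A row lasts 1/10 s, in which the tool goes at most 50 mm and 8.59 degrees, less where a joint would pass 70% of its speed; a pose out of reach is approached as far as the arm can. A call with a number of a shift or a turn outside -1 to 1 is refused whole. A call with a gripper value outside its range is refused whole. The fingers move at their own pace and stop on an object; the grip force is fixed at half the most. Time passes only in rows, so rows that repeat a pose let the fingers close. It gives the time, the measured TCP pose, the force and the opening at its end, in the units of the state.
- sensors.state(): the state, without advancing time (a new reading comes with each control period).
- read_camera(name): name is "scene" or "top" or "wrist"; returns a dict with "img" (400x640x3 uint8, red, green, blue), "vertical_fov" (degrees; the focal length in pixels is half the picture's height over the tangent of half this angle, whatever the lens; pixels are square), "cx", "cy" (the principal point, pixels), "R" (3x3) and "t" (3): a world point X has camera coordinates R X + t; the wrist camera has in their place "hand_eye" (4x4, takes a point from camera to tool coordinates, whose origin is the TCP and whose axes are the flange's). Camera axes: x right, y down, z forward; pixel columns grow to the right and rows downward; lengths in m; the calibration is good to about 2 mm. A picture is of the moment at which its call begins: read the wrist's pose just before it. There is no depth.
- ticket.close_job(): hands the job in, once; it reports no verdict.
The state is a dict: "clock": time; "joint_positions": joint angles; "joint_velocities": joint speeds; "effort": joint torques, N m; "ee_pos": TCP position; "orientation": TCP orientation; "contact_force": force on the tool from outside, world axes, zero at the start; "moment": the same for the moment, N m; "opening": opening from 0.0 (shut) to 1.0 (fully open).
Only numpy, scipy, OpenCV 4.12 (cv2) and the standard library are available. Lean on these libraries where they do the work, as an engineer would, in place of code of your own. Each camera call takes 0.05 s, during which the arm holds its last target.

## Working session

There is one attempt and no reset: what is moved stays moved. The work goes in short steps, Python scripts to look and compute and a tool call to move; the robot and the scene stay as the last step left them, time stands still between calls to the robot, and variables do not carry over. Pictures are saved under pics/ and viewed, and the job is handed in when it is done.

Besides the shell and the picture viewer there is one more tool, called after "Emit:" by a JSON object that holds its "fn" and its "kwargs", one argument or row to a line. carry_out: Moves the arm, as the interface text tells. Shifts and turns lie within -1 to 1; 1 stands for 10 cm of shift or 30 degrees of turn. Its arguments: {"type":"object","properties":{"steps":{"type":"array","items":{"type":"object","properties":{"claw":{"type":"number"},"offset":{"type":"array","items":{"type":"number"}},"spin":{"type":"number"}}}}},"required":["steps"]}

```bash
mkdir -p pics; ls; python3 - <<'E'
from plant import sensors, read_camera
import cv2
s=sensors.state()
for k in s: print(k,s[k])
for n in ["scene","top","wrist"]:
    d=read_camera(n); print(n,{k:v for k,v in d.items() if k!="img"})
    cv2.imwrite(f"pics/{n}0.png",d["img"][:,:,::-1])
E
```

```text
pics
clock 0.0
joint_positions [70.140197   33.03084691  1.42151794 82.38535388 -0.85885146 64.68861588
 -3.23890709]
joint_velocities [ 0.08592674 -0.00215139  0.12863455 -0.12856658  0.00673715  0.09065603
 -0.0778775 ]
effort [-1.75530411e-03 -7.65762877e+01  2.24935077e+00 -2.85969865e+01
  1.52461248e-02  1.27344491e-02  7.77973969e-05]
ee_pos [ 0.17527017 -0.65137463  0.23046984]
orientation [[ 9.65651680e-01  2.59839534e-01 -5.00209979e-04]
 [ 2.59840004e-01 -9.65650410e-01  1.56752456e-03]
 [-7.57231198e-05 -1.64365729e-03 -9.99998646e-01]]
contact_force [-0.10753238 -0.18868285 -0.4503108 ]
moment [ 0.00173656 -0.01203873  0.0088636 ]
opening 1.0072461912719384
scene {'vertical_fov': 47.58665129380346, 'cx': 317.5210629143624, 'cy': 203.12404349656578, 'R': array([[-0.09020678,  0.99581249, -0.01483991],
       [ 0.65352212,  0.047943  , -0.75538752],
       [-0.75151285, -0.07783928, -0.65511028]]), 't': array([-0.06878661, -0.29849078,  1.50204918])}
top {'vertical_fov': 56.23511652254361, 'cx': 313.62680853227727, 'cy': 191.49110138892266, 'R': array([[ 0.13994521, -0.99015087,  0.00407326],
       [-0.96737538, -0.13760128, -0.21272228],
       [ 0.21118764,  0.02582909, -0.97710421]]), 't': array([0.0612785 , 0.58705189, 0.83228733])}
wrist {'vertical_fov': 65.16084774530576, 'cx': 319.69550294942104, 'cy': 201.79533906747557, 'hand_eye': array([[ 1.30323908e-03, -9.53168517e-01, -3.02436903e-01,
         7.75268839e-02],
       [ 9.99998424e-01,  8.77512379e-04,  1.54352808e-03,
        -8.70408017e-04],
       [-1.20585025e-03, -3.02438438e-01,  9.53168158e-01,
        -1.41640916e-01],
       [ 0.00000000e+00,  0.00000000e+00,  0.00000000e+00,
         1.00000000e+00]])}
```

View pics/scene0.png

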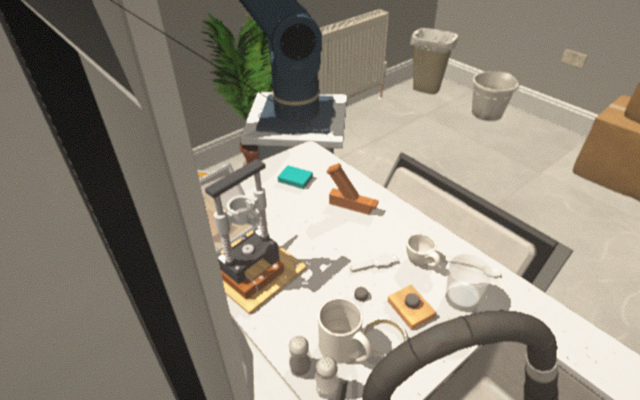

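View pics/top0.png

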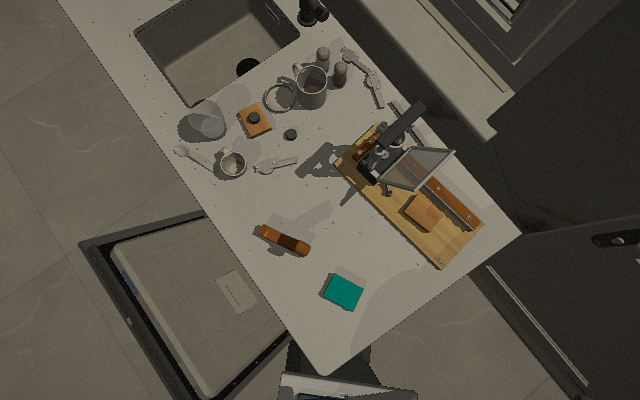

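View pics/wrist0.png

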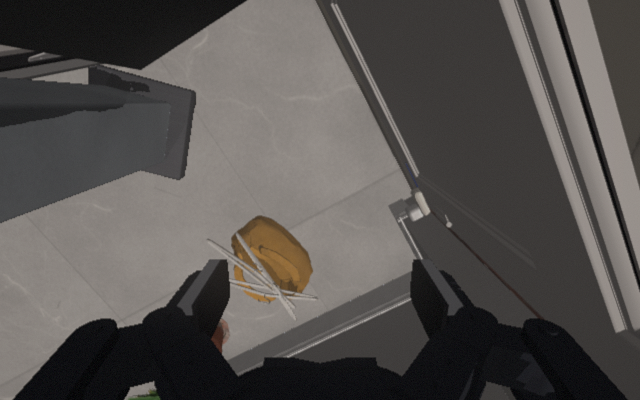

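```bash
cat > h.py <<'E'
import numpy as np, cv2
from plant import sensors, read_camera
def K(d):
    h=d["img"].shape[0]; f=h/2/np.tan(np.radians(d["vertical_fov"])/2)
    return f,d["cx"],d["cy"]
def pose(d,s=None):
    if "R" in d: return np.array(d["R"]),np.array(d["t"])
    T=np.eye(4);T[:3,:3]=s["orientation"];T[:3,3]=s["ee_pos"]
    M=np.linalg.inv(T@d["hand_eye"]); return M[:3,:3],M[:3,3]
def cast(d,uv,z,s=None):
    f,cx,cy=K(d);R,t=pose(d,s); o=-R.T@t
    uv=np.atleast_2d(np.asarray(uv,float))
    r=np.c_[(uv[:,0]-cx)/f,(uv[:,1]-cy)/f,np.ones(len(uv))]@R
    return o+r*((z-o[2])/r[:,2])[:,None]
def proj(d,X,s=None):
    f,cx,cy=K(d);R,t=pose(d,s); c=np.atleast_2d(X)@R.T+t
    return np.c_[c[:,0]/c[:,2]*f+cx,c[:,1]/c[:,2]*f+cy]
E
python3 - <<'E'
import cv2
a=cv2.imread("pics/top0.png")
cv2.imwrite("pics/jig0z.png",cv2.resize(a[90:280,320:500],None,fx=4,fy=3.15*4/4 if 0 else 3.15,interpolation=cv2.INTER_CUBIC)) if 0 else cv2.imwrite("pics/jig0z.png",cv2.resize(a[90:280,320:500],None,fx=3.15,fy=3.15,interpolation=cv2.INTER_CUBIC))
cv2.imwrite("pics/stick0z.png",cv2.resize(a[200:320,230:390],None,fx=5,fy=5,interpolation=cv2.INTER_CUBIC))
E
```

```text
(no output)
```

View pics/jig0z.png

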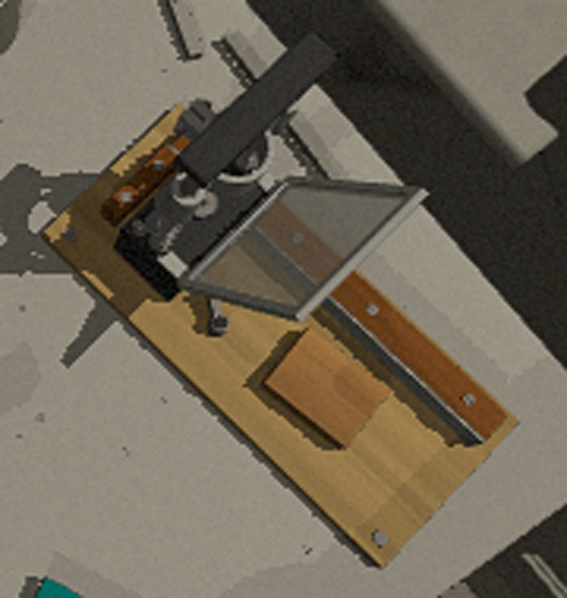

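View pics/stick0z.png

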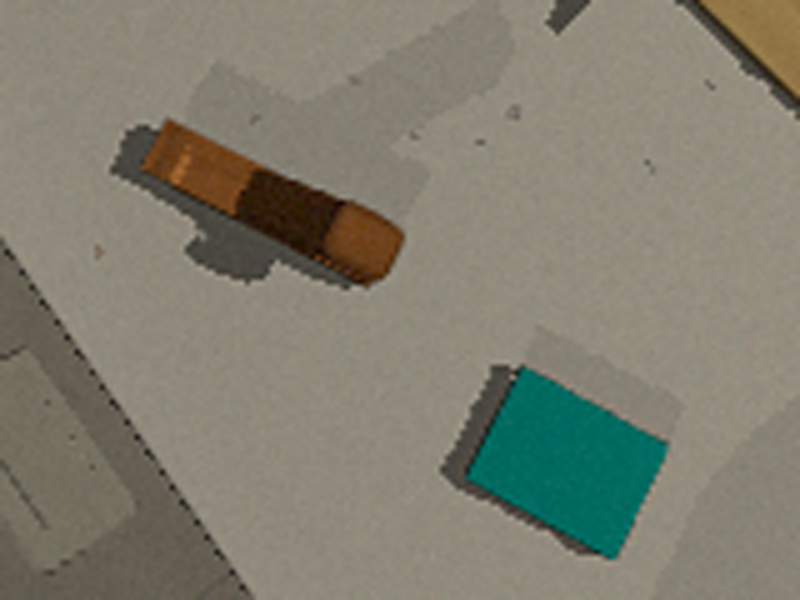

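```bash
python3 - <<'E'
from h import *
d=read_camera("top")
def full(p,o,sc): return np.array(p,float)/sc+np.array(o)-0.5+0.5/sc
o=(320,90);sc=3.15
P={'A(-335,120)':(381,560),'B(-335,-45)':(519,422),'C(40,120)':(43,233),'D(40,-45)':(180,105)}
W={k:cast(d,full(v,o,sc),.012)[0] for k,v in P.items()}
for k in W: print(k,W[k].round(4))
A,B,C,D=W.values()
print(np.linalg.norm(A-B),np.linalg.norm(A-C),np.linalg.norm(C-D),np.linalg.norm(B-D))
# fit rigid
J=np.array([[-.335,.12],[-.335,-.045],[.04,.12],[.04,-.045]]);Wp=np.array([w[:2] for w in (A,B,C,D)])
jm,wm=J.mean(0),Wp.mean(0)
H=(J-jm).T@(Wp-wm);U,S,Vt=np.linalg.svd(H);R=(U@Vt).T;t=wm-R@jm
print("yaw",np.degrees(np.arctan2(R[1,0],R[0,0])),"t",t,"det",np.linalg.det(R),"res mm",((J@R.T+t)-Wp)*1e3)
# plate corners top z=.032
pc=[(264,382),(309,329),(391,393),(346,447)]
Q=np.array([cast(d,full(p,o,sc),.032)[0][:2] for p in pc]); print("plate jig mm",((Q-t)@R*1e3).round(1), ((Q.mean(0)-t)@R*1e3).round(1))
# fence top inner edge z=.038
F=np.array([cast(d,full(p,o,sc),.038)[0][:2] for p in [(484,440),(331,298)]]);print("fence edge jig",((F-t)@R*1e3).round(1))
o=(230,200);sc=5
# nose top z=.034
for n,p,z in [("noseL",(142,163),.034),("noseR",(168,119),.034),("topcap1",(402,236),.111),("topcap2",(370,287),.111),("hbaseL?",(236,216),.034),("hbaseR",(262,166),.034)]:
    print(n,cast(d,full(p,o,sc),z)[0].round(4))
d["img"].shape
E
```

```text
A(-335,120) [ 0.4402 -0.1872  0.012 ]
B(-335,-45) [ 0.5625 -0.288   0.012 ]
C(40,120) [0.6635 0.1045 0.012 ]
D(40,-45) [0.7903 0.0053 0.012 ]
0.15845776050025095 0.3673555399542131 0.16104518904441445 0.3714050989707691
yaw 52.1855605957399 t [0.73417993 0.00218269] det 1.0 res mm [[-6.25159249 -1.69631076]
 [ 1.86743664 -2.02019242]
 [ 0.42588619  2.80881644]
 [ 3.95826965  0.90768674]]
plate jig mm [[-171.2   85. ]
 [-167.1   28.6]
 [-245.9   20.4]
 [-249.7   76.7]] [-208.5   52.7]
fence edge jig [[-318.9   -1.4]
 [-162.    -0. ]]
noseL [0.4605 0.2627 0.034 ]
noseR [0.4833 0.2538 0.034 ]
topcap1 [0.4384 0.1323 0.111 ]
topcap2 [0.4146 0.143  0.111 ]
hbaseL? [0.4417 0.2137 0.034 ]
hbaseR [0.4672 0.2051 0.034 ]
```

```bash
python3 - <<'E'
from h import *
d=read_camera("top")
for p in [(522,237),(325,375),(490,135),(640,225),(490,268),(590,400),(600,60),(453,152)]:
    print(p,cast(d,p,0)[0].round(3),cast(d,p,.3)[0].round(3),cast(d,p,-.8)[0].round(3))
print(-np.array(d["R"]).T@d["t"])
for n in["scene","top"]:
  e=read_camera(n);print(proj(e,[[.175,-.65,.23],[.175,-.65,.5],[.3,-.5,.3],[.43,-.31,.3]]).round())
import cv2
a=read_camera("scene")["img"][:,:,::-1]; cv2.imwrite("pics/sc1z.png",cv2.resize(a[140:320,180:450],None,fx=2.9,fy=2.9,interpolation=cv2.INTER_CUBIC))
E
```

```text
(522, 237) [ 0.544 -0.388  0.   ] [ 0.493 -0.226  0.3  ] [ 0.681 -0.822 -0.8  ]
(325, 375) [0.159 0.058 0.   ] [0.231 0.078 0.3  ] [-0.032  0.005 -0.8  ]
(490, 135) [ 0.804 -0.298  0.   ] [ 0.67  -0.164  0.3  ] [ 1.163 -0.654 -0.8  ]
(640, 225) [ 0.617 -0.683  0.   ] [ 0.542 -0.426  0.3  ] [ 0.815 -1.368 -0.8  ]
(490, 268) [ 0.457 -0.312  0.   ] [ 0.433 -0.174  0.3  ] [ 0.519 -0.68  -0.8  ]
(590, 400) [ 0.191 -0.551  0.   ] [ 0.253 -0.337  0.3  ] [ 0.027 -1.124 -0.8  ]
(600, 60) [ 1.07  -0.593  0.   ] [ 0.85  -0.365  0.3  ] [ 1.655 -1.201 -0.8  ]
(453, 152) [ 0.743 -0.203  0.   ] [ 0.628 -0.1    0.3  ] [ 1.05  -0.479 -0.8  ]
[0.38355512 0.11995683 0.93786087]
[[ 55.  64.]
 [ 11. -43.]
 [ 75.  60.]
 [128.  86.]]
[[ 749.  465.]
 [1066.  604.]
 [ 694.  383.]
 [ 572.  282.]]
```

View pics/sc1z.png

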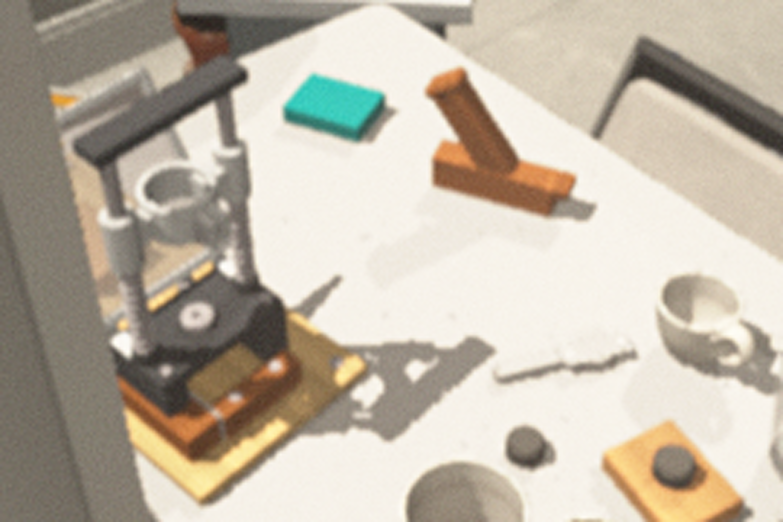

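```bash
python3 - <<'E'
from h import *
s=sensors.state(); d=read_camera("wrist")
for z in(-.7,-.9):
  print(cast(d,[(330,5),(420,195),(440,275),(110,65)],z,s).round(2))
# plan
def chain(ps):
    for (p,y),(q,yq) in zip(ps[:-1],ps[1:]):
        a=np.radians(y); x=np.array([np.cos(a),np.sin(a),0]);yy=np.array([np.sin(a),-np.cos(a),0])
        e=np.array(q)-p; print(q,yq,"off",(np.array([e@x,e@yy,-e[2]])*10).round(2),"spin",round(-(yq-y)/30,2),"r",np.hypot(*q[:2]).round(3))
ps=[((.175,-.651,.23),15.06),((.19,-.56,.27),45),((.21,-.46,.30),75),((.28,-.38,.30),105),((.35,-.31,.30),135),((.41,-.23,.30),165),((.44,-.14,.30),195),((.45,-.04,.30),225),((.44,.06,.30),249),((.429,.146,.27),249)]
chain(ps)
E
```

```text
[[ 0.53 -0.59 -0.7 ]
 [ 0.04 -1.06 -0.7 ]
 [-0.24 -1.25 -0.7 ]
 [ 0.19  0.04 -0.7 ]]
[[ 0.58 -0.58 -0.9 ]
 [ 0.   -1.14 -0.9 ]
 [-0.34 -1.37 -0.9 ]
 [ 0.17  0.16 -0.9 ]]
(0.19, -0.56, 0.27) 45 off [ 0.38 -0.84 -0.4 ] spin -1.0 r 0.591
(0.21, -0.46, 0.3) 75 off [ 0.85 -0.57 -0.3 ] spin -1.0 r 0.506
(0.28, -0.38, 0.3) 105 off [ 0.95  0.47 -0.  ] spin -1.0 r 0.472
(0.35, -0.31, 0.3) 135 off [ 0.49  0.86 -0.  ] spin -1.0 r 0.468
(0.41, -0.23, 0.3) 165 off [ 0.14  0.99 -0.  ] spin -1.0 r 0.47
(0.44, -0.14, 0.3) 195 off [-0.06  0.95 -0.  ] spin -1.0 r 0.462
(0.45, -0.04, 0.3) 225 off [-0.36  0.94 -0.  ] spin -1.0 r 0.452
(0.44, 0.06, 0.3) 249 off [-0.64  0.78 -0.  ] spin -0.8 r 0.444
(0.429, 0.146, 0.27) 249 off [-0.76  0.41  0.3 ] spin 0.0 r 0.453
```

Emit:
{"fn": "carry_out", "kwargs": {
  "steps": [
    {"claw": 100, "offset": [0.1, -0.2, -0.2], "spin": -0.25},
    {"claw": 100, "offset": [0.2, -0.42, -0.4], "spin": -0.5},
    {"claw": 100, "offset": [0.3, -0.63, -0.4], "spin": -0.75},
    {"claw": 100, "offset": [0.38, -0.84, -0.4], "spin": -1}
  ]
}}

```text
clock: 0.85
ee_pos: [0.1908, -0.5601, 0.2721]
orientation: [[0.702, 0.712, 0.001], [0.712, -0.702, -0.001], [-0.001, 0.001, -1.0]]
contact_force: [0.1, -0.7, 0.3]
opening: 1.003
```

Emit:
{"fn": "carry_out", "kwargs": {
  "steps": [
    {"claw": 100, "offset": [0.2, -0.14, -0.1], "spin": -0.25},
    {"claw": 100, "offset": [0.4, -0.28, -0.2], "spin": -0.5},
    {"claw": 100, "offset": [0.63, -0.42, -0.3], "spin": -0.75},
    {"claw": 100, "offset": [0.85, -0.57, -0.3], "spin": -1}
  ]
}}

```text
clock: 1.25
ee_pos: [0.2105, -0.4599, 0.3027]
orientation: [[0.253, 0.968, 0.001], [0.968, -0.253, -0.002], [-0.002, 0.002, -1.0]]
contact_force: [0.4, 0.4, 0.8]
opening: 0.999
```

Emit:
{"fn": "carry_out", "kwargs": {
  "steps": [
    {"claw": 100, "offset": [0.24, 0.12, 0], "spin": -0.25},
    {"claw": 100, "offset": [0.48, 0.24, 0], "spin": -0.5},
    {"claw": 100, "offset": [0.72, 0.36, 0], "spin": -0.75},
    {"claw": 100, "offset": [0.95, 0.47, 0], "spin": -1}
  ]
}}

```text
clock: 1.65
ee_pos: [0.2805, -0.3798, 0.3016]
orientation: [[-0.265, 0.964, 0.0], [0.964, 0.265, -0.001], [-0.001, 0.0, -1.0]]
contact_force: [-0.7, -1.4, 0.6]
opening: 1.006
```

Emit:
{"fn": "carry_out", "kwargs": {
  "steps": [
    {"claw": 100, "offset": [0.12, 0.22, 0], "spin": -0.25},
    {"claw": 100, "offset": [0.24, 0.43, 0], "spin": -0.5},
    {"claw": 100, "offset": [0.37, 0.65, 0], "spin": -0.75},
    {"claw": 100, "offset": [0.49, 0.86, 0], "spin": -1}
  ]
}}

```text
clock: 2.05
ee_pos: [0.3508, -0.3102, 0.3016]
orientation: [[-0.712, 0.703, 0.0], [0.703, 0.712, -0.001], [-0.001, -0.0, -1.0]]
contact_force: [0.5, -0.4, -0.4]
opening: 0.998
```

Emit:
{"fn": "carry_out", "kwargs": {
  "steps": [
    {"claw": 100, "offset": [0.03, 0.25, 0], "spin": -0.25},
    {"claw": 100, "offset": [0.07, 0.5, 0], "spin": -0.5},
    {"claw": 100, "offset": [0.1, 0.75, 0], "spin": -0.75},
    {"claw": 100, "offset": [0.14, 0.99, 0], "spin": -1}
  ]
}}

```text
clock: 2.45
ee_pos: [0.4108, -0.2303, 0.3015]
orientation: [[-0.968, 0.253, 0.0], [0.253, 0.968, -0.0], [-0.001, -0.0, -1.0]]
contact_force: [0.6, -0.1, -0.1]
opening: 0.997
```

```bash
python3 - <<'E'
from h import *
s=sensors.state(); d=read_camera("wrist")
print(s["clock"],s["joint_positions"].round(1),s["ee_pos"],np.degrees(np.arctan2(s["orientation"][1][0],s["orientation"][0][0])))
cv2.imwrite("pics/w1.png",d["img"][:,:,::-1])
import pickle; pickle.dump((s,d),open("w1.pkl","wb"))
E
```

```text
2.45 [ 55.5  14.7 -40.7 104.4  10.5  64.7  86.6] [ 0.41078597 -0.23032168  0.30152681] 165.35728638165156
```

View pics/w1.png

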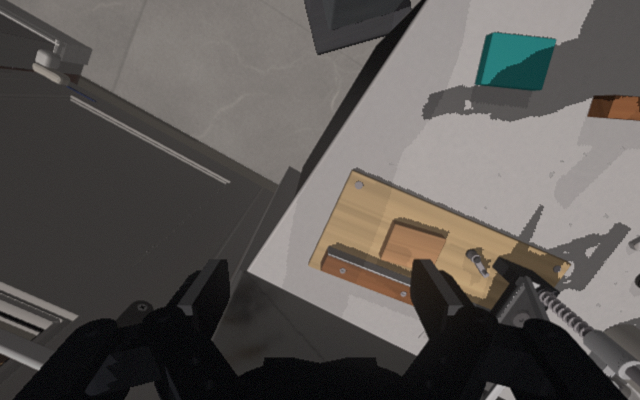

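```bash
python3 - <<'E'
import cv2
a=cv2.imread("pics/w1.png")
cv2.imwrite("pics/w1z.png",cv2.resize(a[150:330,300:480],None,fx=3.3,fy=3.3,interpolation=cv2.INTER_CUBIC))
cv2.imwrite("pics/w1y.png",cv2.resize(a[200:340,440:620],None,fx=4,fy=4,interpolation=cv2.INTER_CUBIC))
E
```

```text
(no output)
```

View pics/w1z.png

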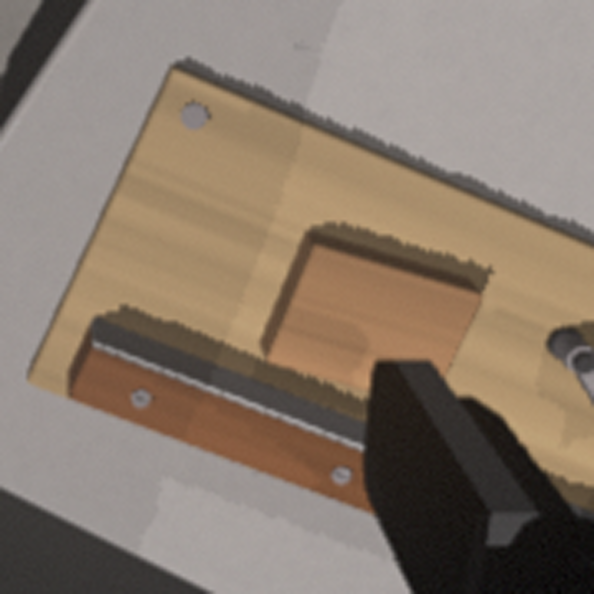

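View pics/w1y.png

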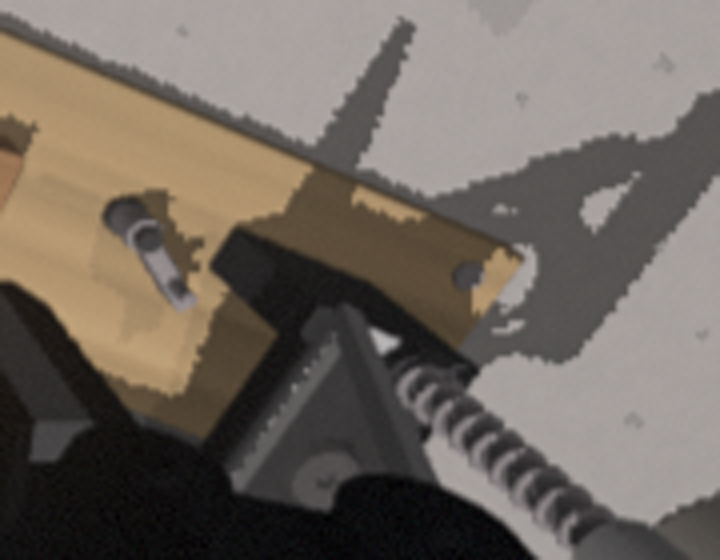

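```bash
python3 - <<'E'
from h import *
import pickle
s,d=pickle.load(open("w1.pkl","rb"))
f1=lambda p:np.array(p)/3.3+[300,150]+(-.5+.5/3.3)
f2=lambda p:np.array(p)/4+[440,200]+(-.5+.5/4)
c=lambda p,z:cast(d,p,z,s)[0][:2]
J=np.array([[-.335,.12],[-.335,-.045],[.04,.12],[-.32,0],[-.32,-.031]])
W=np.array([c(f1((175,67)),.012),c(f1((29,378)),.012),c(f2((522,247)),.012),c(f1((95,346)),.038),c(f1((70,396)),.038)])
jm,wm=J.mean(0),W.mean(0)
U,S,Vt=np.linalg.svd((J-jm).T@(W-wm));R=(U@Vt).T;t=wm-R@jm
print("yaw",np.degrees(np.arctan2(R[1,0],R[0,0])),t,np.linalg.det(R),"res",(((J@R.T+t)-W)@R*1e3).round(1))
print(np.linalg.norm(W[0]-W[1]),np.linalg.norm(W[0]-W[2]))
for p in[(315,240),(483,293),(267,355)]: print(((c(f1(p),.032)-t)@R*1e3).round(1))
E
```

```text
yaw 52.63400606901994 [0.73184103 0.00398741] 0.9999999999999998 res [[-1.9  0.8]
 [-0.6 -3.1]
 [ 5.3  1.2]
 [-1.6  2.6]
 [-1.1 -1.6]]
0.16107740097935788 0.3678596541865653
[-250.3   77.1]
[-172.    83.4]
[-245.1   20.1]
```

Emit:
{"fn": "carry_out", "kwargs": {
  "steps": [
    {"claw": 100, "offset": [-0.02, 0.25, 0], "spin": -0.25},
    {"claw": 100, "offset": [-0.03, 0.5, 0], "spin": -0.5},
    {"claw": 100, "offset": [-0.05, 0.75, 0], "spin": -0.75},
    {"claw": 100, "offset": [-0.06, 0.95, 0], "spin": -1}
  ]
}}

```text
clock: 2.9
ee_pos: [0.4408, -0.1396, 0.3016]
orientation: [[-0.964, -0.265, 0.001], [-0.265, 0.964, -0.0], [-0.001, -0.0, -1.0]]
contact_force: [0.2, 0.3, -0.0]
opening: 1.002
```

Emit:
{"fn": "carry_out", "kwargs": {
  "steps": [
    {"claw": 100, "offset": [-0.09, 0.24, 0], "spin": -0.25},
    {"claw": 100, "offset": [-0.18, 0.48, 0], "spin": -0.5},
    {"claw": 100, "offset": [-0.27, 0.7, 0], "spin": -0.75},
    {"claw": 100, "offset": [-0.36, 0.94, 0], "spin": -1}
  ]
}}

```text
clock: 3.3
ee_pos: [0.4508, -0.0402, 0.3015]
orientation: [[-0.703, -0.711, 0.0], [-0.711, 0.703, -0.001], [0.0, -0.001, -1.0]]
contact_force: [0.1, 0.2, -0.4]
opening: 0.997
```

Emit:
{"fn": "carry_out", "kwargs": {
  "steps": [
    {"claw": 100, "offset": [-0.16, 0.2, 0], "spin": -0.2},
    {"claw": 100, "offset": [-0.32, 0.4, 0], "spin": -0.4},
    {"claw": 100, "offset": [-0.48, 0.6, 0], "spin": -0.6},
    {"claw": 100, "offset": [-0.64, 0.78, 0], "spin": -0.8}
  ]
}}

```text
clock: 3.7
ee_pos: [0.4405, 0.0605, 0.3015]
orientation: [[-0.354, -0.935, 0.0], [-0.935, 0.354, -0.0], [0.0, -0.001, -1.0]]
contact_force: [0.8, -0.1, 0.1]
opening: 0.999
```

```bash
python3 - <<'E'
from h import *
s=sensors.state(); d=read_camera("wrist")
print(s["clock"],s["joint_positions"].round(1),s["ee_pos"],np.degrees(np.arctan2(s["orientation"][1][0],s["orientation"][0][0])))
cv2.imwrite("pics/w2.png",d["img"][:,:,::-1])
import pickle; pickle.dump((s,d),open("w2.pkl","wb"))
E
```

```text
3.7 [ 36.8  17.4 -65.7 107.1  17.3  66.5 124.4] [0.44051586 0.06049508 0.301496  ] -110.73910775005419
```

View pics/w2.png

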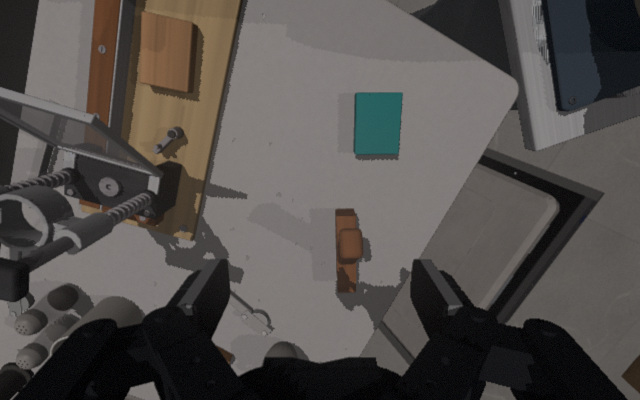

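```bash
python3 - <<'E'
import cv2
a=cv2.imread("pics/w2.png")
cv2.imwrite("pics/w2z.png",cv2.resize(a[195:305,300:400],None,fx=5.4,fy=5.4,interpolation=cv2.INTER_CUBIC))
E
```

```text
(no output)
```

View pics/w2z.png

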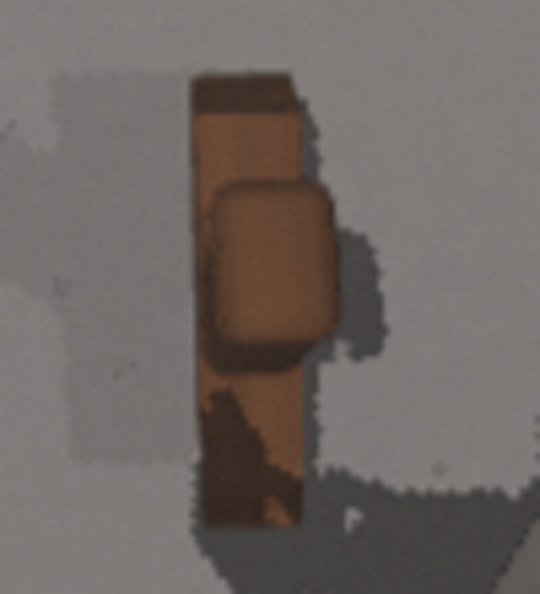

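```bash
python3 - <<'E'
from h import *
import pickle
s,d=pickle.load(open("w2.pkl","rb"))
f1=lambda p:np.array(p)/5.4+[300,195]+(-.5+.5/5.4)
c=lambda p,z:cast(d,f1(p),z,s)[0]
r1,r2=c((194,113),.034),c((303,113),.034); n1,n2=c((203,524),.034),c((302,524),.034)
b1,b2=c((192,75),0),c((292,75),0)
print(r1,r2,n1,n2,b1,b2)
r=(r1+r2)/2;n=(n1+n2)/2;b=(b1+b2)/2
v=n-r; print("len",np.linalg.norm(v),"yaw",np.degrees(np.arctan2(v[1],v[0])),"w",np.linalg.norm(r1-r2),np.linalg.norm(n1-n2))
u=v/np.linalg.norm(v)
print("origin from r",r+.11*u,"from n",n-.014*u,"from b",b+.11*u)
cap=[c(p,z) for p,z in [((213,265),.111),((338,265),.111),((275,182),.1024),((275,345),.1196)]]
for x in cap: e=x-(r+n)/2; print(x.round(4),"along from origin", (x-(n-.014*u))@u,"lat",(x-r)@np.array([-u[1],u[0],0]))
E
```

```text
[0.44560931 0.13637734 0.034     ] [0.41934749 0.14626483 0.034     ] [0.48460051 0.25215897 0.034     ] [0.45872482 0.2618871  0.034     ] [0.44506181 0.1379007  0.        ] [0.4191533  0.14765635 0.        ]
len 0.12215706555347018 yaw 71.29053125461206 w 0.02806146284782693 0.02764395594306336
origin from r [0.46776305 0.24550838 0.034     ] from n [0.46717189 0.24376283 0.034     ] from b [0.4673922  0.24696583 0.        ]
[0.4474 0.1428 0.111 ] along from origin -0.10194915423802901 lat -0.013648591357571096
[0.4222 0.1523 0.111 ] along from origin -0.10105157696256525 lat 0.013235803435634038
[0.4291 0.1329 0.1024] along from origin -0.11719233782665517 lat 0.0005495909916511298
[0.4404 0.1611 0.1196] along from origin -0.08690556182609516 lat -0.0011709156849181099
```

Emit:
{"fn": "carry_out", "kwargs": {
  "steps": [
    {"claw": 100, "offset": [-0.4, 0.2, 0], "spin": 0},
    {"claw": 100, "offset": [-0.75, 0.37, 0.2], "spin": -0.07},
    {"claw": 100, "offset": [-0.75, 0.37, 0.6], "spin": -0.07},
    {"claw": 100, "offset": [-0.75, 0.37, 1.0], "spin": -0.07},
    {"claw": 100, "offset": [-0.75, 0.37, 1.0], "spin": -0.07}
  ]
}}

```text
clock: 4.25
ee_pos: [0.4309, 0.1413, 0.1979]
orientation: [[-0.323, -0.947, -0.006], [-0.947, 0.323, -0.003], [0.004, 0.005, -1.0]]
contact_force: [0.6, 0.4, 1.3]
opening: 0.998
```

```bash
cat > st.py <<'E'
from h import *
import sys,pickle
s=sensors.state(); 
print(s["clock"],s["joint_positions"].round(1),s["ee_pos"].round(4),"yaw",np.degrees(np.arctan2(s["orientation"][1][0],s["orientation"][0][0])).round(2),"F",s["contact_force"].round(1),"open",round(s["opening"],3))
for n in sys.argv[2:]:
    d=read_camera(n); cv2.imwrite(f"pics/{n}_{sys.argv[1]}.png",d["img"][:,:,::-1]); pickle.dump((s,d),open(f"{n}_{sys.argv[1]}.pkl","wb"))
E
python3 st.py 3 wrist
```

```text
4.25 [ 19.3  25.5 -60.6 115.4  27.   55.  105.9] [0.4309 0.1413 0.1979] yaw -108.82 F [0.6 0.4 1.3] open 0.998
```

View pics/wrist_3.png

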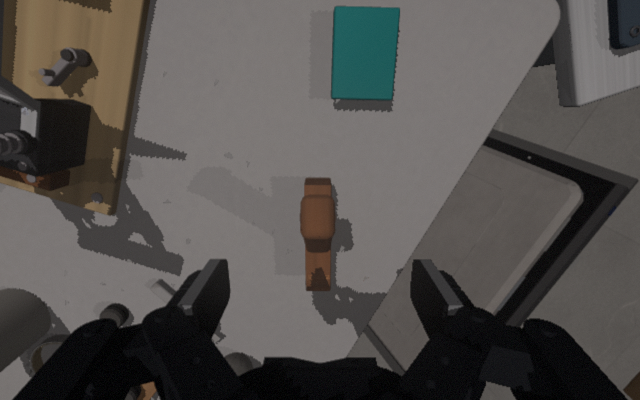

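Emit:
{"fn": "carry_out", "kwargs": {
  "steps": [
    {"claw": 100, "offset": [0, 0, 0.4], "spin": 0},
    {"claw": 100, "offset": [0, 0, 0.7], "spin": 0},
    {"claw": 100, "offset": [0, 0, 0.9], "spin": 0},
    {"claw": 100, "offset": [0, 0, 0.9], "spin": 0},
    {"claw": 100, "offset": [0, 0, 0.9], "spin": 0}
  ]
}}

```text
clock: 4.8
ee_pos: [0.4343, 0.1433, 0.1131]
orientation: [[-0.324, -0.946, 0.002], [-0.946, 0.324, 0.001], [-0.001, -0.002, -1.0]]
contact_force: [-0.1, 0.3, -0.2]
opening: 0.999
```

```bash
python3 st.py 4 wrist scene
```

```text
4.8 [ 12.7  31.8 -53.6 121.5  37.3  44.6  96.3] [0.4343 0.1433 0.1131] yaw -108.89 F [-0.1  0.3 -0.2] open 0.999
```

View pics/wrist_4.png

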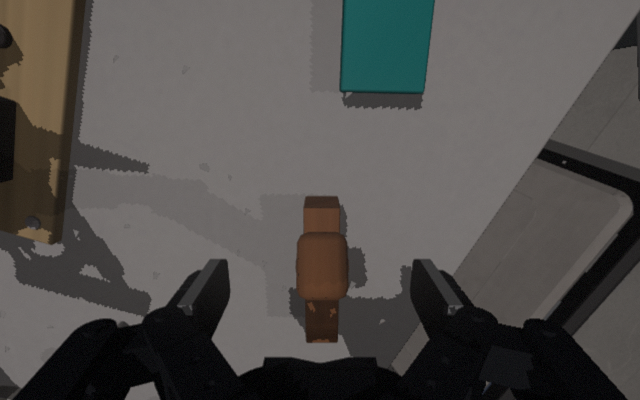

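View pics/scene_4.png

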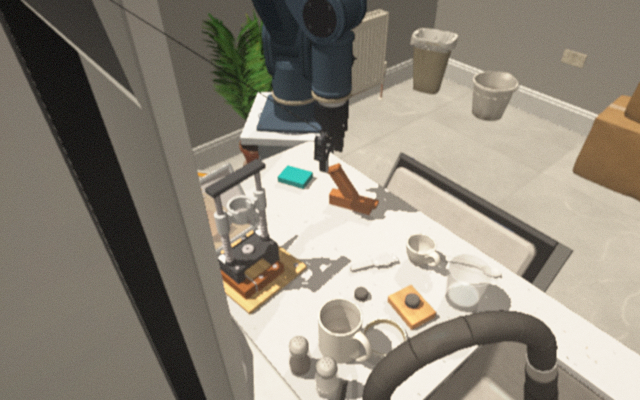

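```bash
cat > chk.py <<'E'
from h import *
import pickle,sys
s,d=pickle.load(open(sys.argv[1],"rb"))
a=np.radians(71.2);u=np.array([np.cos(a),np.sin(a),0]);l=np.array([-u[1],u[0],0]);O=np.array([.4675,.2453,0])
P={'rearTopL':(-110,14,34),'rearTopR':(-110,-14,34),'noseL':(14,14,34),'noseR':(14,-14,34),'capRear':(-118,0,102),'capFront':(-94,0,120)}
for k,p in P.items(): print(k,proj(d,O+u*p[0]/1e3+l*p[1]/1e3+np.array([0,0,p[2]/1e3]),s)[0].round(1))
R=s["orientation"]; print("axis pt z=.103",proj(d,s["ee_pos"]+R[:,2]*(-(.103-s["ee_pos"][2])),s))
e=s["ee_pos"]-O; print("TCP in stick mm", e@u*1e3,e@l*1e3)
E
python3 chk.py wrist_4.pkl; python3 -c "
import cv2
a=cv2.imread('pics/wrist_4.png');cv2.imwrite('pics/w4z.png',cv2.resize(a[180:350,240:400],None,fx=3.5,fy=3.5,interpolation=cv2.INTER_CUBIC))"
```

```text
rearTopL [340.1 206.9]
rearTopR [302.5 206.9]
noseL [337.3 343. ]
noseR [304.9 342.9]
capRear [321.6 233.5]
capFront [321.7 292.5]
axis pt z=.103 [[318.93730707 252.76018178]]
TCP in stick mm -107.2400249307415 -1.4095876141634953
```

View pics/w4z.png

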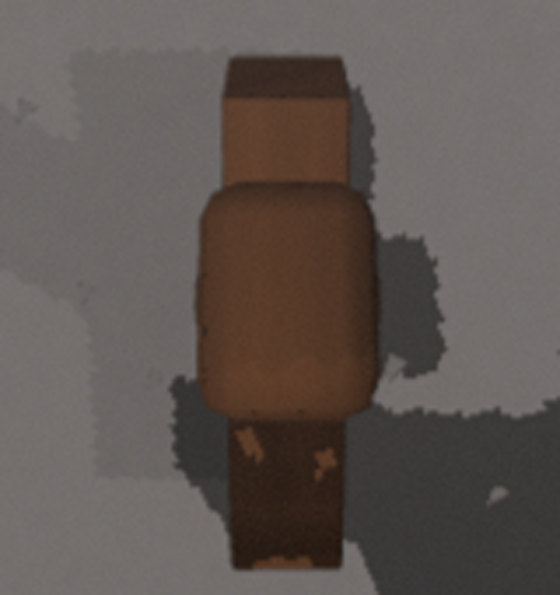

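Emit:
{"fn": "carry_out", "kwargs": {
  "steps": [
    {"claw": 100, "offset": [0, 0.01, 0.15], "spin": 0},
    {"claw": 100, "offset": [0, 0.01, 0.27], "spin": 0},
    {"claw": 100, "offset": [0, 0.01, 0.27], "spin": 0},
    {"claw": 100, "offset": [0, 0.01, 0.27], "spin": 0}
  ]
}}

```text
clock: 5.3
ee_pos: [0.4323, 0.1434, 0.0847]
orientation: [[-0.323, -0.946, 0.0], [-0.946, 0.323, 0.0], [-0.0, -0.0, -1.0]]
contact_force: [0.4, 0.7, 0.3]
opening: 1.002
```

```bash
python3 st.py 5 wrist;python3 chk.py wrist_5.pkl
```

```text
5.3 [ 10.3  34.  -50.8 123.4  41.1  41.3  92.7] [0.4323 0.1434 0.0847] yaw -108.83 F [0.4 0.7 0.3] open 1.002
rearTopL [339.6 221.6]
rearTopR [297.1 221.5]
noseL [336.5 370.6]
noseR [300.4 370.5]
capRear [317.6 260.3]
capFront [317.3 333.6]
axis pt z=.103 [[318.73599618 281.63837792]]
TCP in stick mm -107.82997203220528 0.5171463298680711
```

View pics/wrist_5.png

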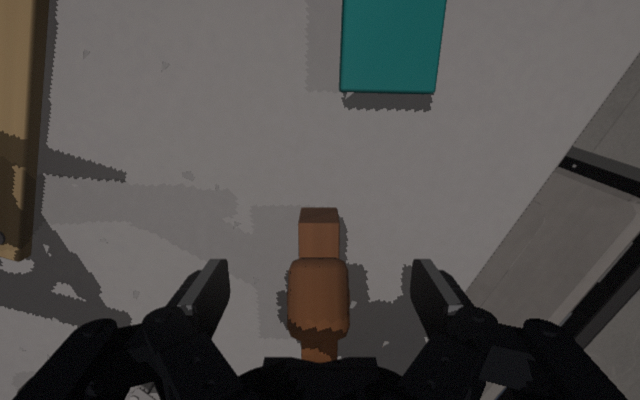

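Emit:
{"fn": "carry_out", "kwargs": {
  "steps": [
    {"claw": 50, "offset": [0, 0, 0], "spin": 0},
    {"claw": 20, "offset": [0, 0, 0], "spin": 0},
    {"claw": 0, "offset": [0, 0, 0], "spin": 0},
    {"claw": 0, "offset": [0, 0, 0], "spin": 0},
    {"claw": 0, "offset": [0, 0, 0], "spin": 0},
    {"claw": 0, "offset": [0, 0, 0], "spin": 0},
    {"claw": 0, "offset": [0, 0, 0], "spin": 0},
    {"claw": 0, "offset": [0, 0, 0], "spin": 0},
    {"claw": 0, "offset": [0, 0, 0], "spin": 0},
    {"claw": 0, "offset": [0, 0, 0], "spin": 0}
  ]
}}

```text
clock: 6.35
ee_pos: [0.4323, 0.1432, 0.0846]
orientation: [[-0.323, -0.946, 0.001], [-0.946, 0.323, -0.0], [0.0, -0.001, -1.0]]
contact_force: [0.2, -1.5, 5.3]
opening: 0.309
```

```bash
python3 st.py 6 wrist top;python3 chk.py wrist_6.pkl
```

```text
6.35 [ 10.3  34.  -50.8 123.4  41.1  41.3  92.7] [0.4323 0.1432 0.0846] yaw -108.84 F [ 0.2 -1.5  5.3] open 0.309
rearTopL [339.8 221.9]
rearTopR [297.3 221.9]
noseL [336.7 370.9]
noseR [300.6 370.9]
capRear [317.8 260.8]
capFront [317.5 334.2]
axis pt z=.103 [[318.73359075 281.78748335]]
TCP in stick mm -108.01362192102557 0.4139798028786485
```

View pics/wrist_6.png

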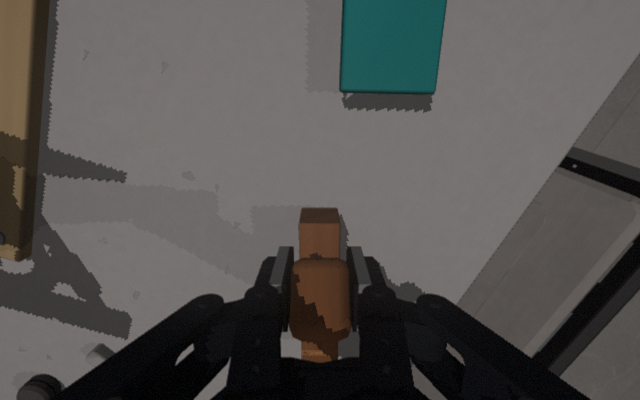

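View pics/top_6.png

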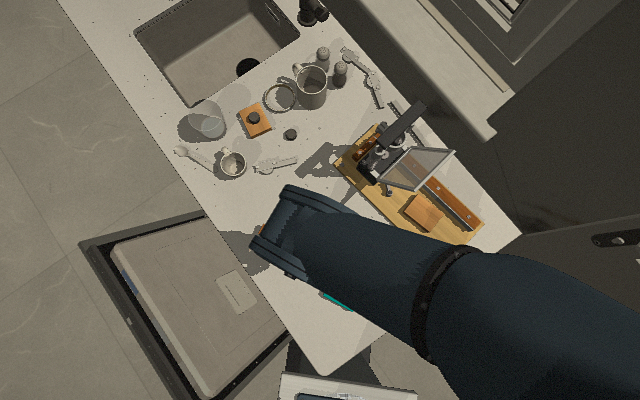

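```bash
cat >> h.py <<'E'
JY=52.4; JT=np.array([.7327,.0033])
def j2w(x,y):
    a=np.radians(JY);c,s=np.cos(a),np.sin(a); return np.array([JT[0]+c*x-s*y,JT[1]+s*x+c*y])
def w2j(p):
    a=np.radians(JY);c,s=np.cos(a),np.sin(a); q=np.array(p[:2])-JT; return np.array([c*q[0]+s*q[1],-s*q[0]+c*q[1]])
def chain(ps):
    for (p,y),(q,yq) in zip(ps[:-1],ps[1:]):
        a=np.radians(y); x=np.array([np.cos(a),np.sin(a),0]);yy=np.array([np.sin(a),-np.cos(a),0])
        e=np.array(q)-p; print(np.round(q,4),round(yq,1),"off",(np.array([e@x,e@yy,-e[2]])*10).round(3),"spin",round(-(yq-y)/30,3),"r",np.hypot(*q[:2]).round(3))
E
python3 - <<'E'
from h import *
q=j2w(-.209,.200)
chain([((.4323,.1432,.0846),-108.84),((.4323,.1432,.155),-108.84),((.435,.1,.155),-138.8),((.44,.05,.155),-168.8),((.445,.0,.155),-198.8),((*q,.155),-217.6),((*q,.0976),-217.6)])
E
```

```text
[0.4323 0.1432 0.155 ] -108.8 off [ 0.     0.    -0.704] spin -0.0 r 0.455
[0.435 0.1   0.155] -138.8 off [ 0.4   -0.165 -0.   ] spin 0.999 r 0.446
[0.44  0.05  0.155] -168.8 off [ 0.292 -0.409 -0.   ] spin 1.0 r 0.443
[0.445 0.    0.155] -198.8 off [ 0.048 -0.5   -0.   ] spin 1.0 r 0.445
[ 0.4467 -0.0403  0.155 ] -217.6 off [-0.146 -0.376 -0.   ] spin 0.627 r 0.449
[ 0.4467 -0.0403  0.0976] -217.6 off [0.    0.    0.574] spin -0.0 r 0.449
```

Emit:
{"fn": "carry_out", "kwargs": {
  "steps": [
    {"claw": 0, "offset": [0, 0, -0.2], "spin": 0},
    {"claw": 0, "offset": [0, 0, -0.5], "spin": 0},
    {"claw": 0, "offset": [0, 0, -0.7], "spin": 0},
    {"claw": 0, "offset": [0, 0, -0.7], "spin": 0}
  ]
}}

```text
clock: 6.85
ee_pos: [0.433, 0.1438, 0.1561]
orientation: [[-0.323, -0.946, 0.003], [-0.946, 0.323, 0.001], [-0.002, -0.003, -1.0]]
contact_force: [-1.1, -0.0, -2.1]
opening: 0.312
```

```bash
python3 st.py 7 wrist scene
```

```text
6.85 [ 16.   28.4 -57.5 118.8  31.9  49.5 101.1] [0.433  0.1438 0.1561] yaw -108.86 F [-1.1 -0.  -2.1] open 0.312
```

View pics/scene_7.png

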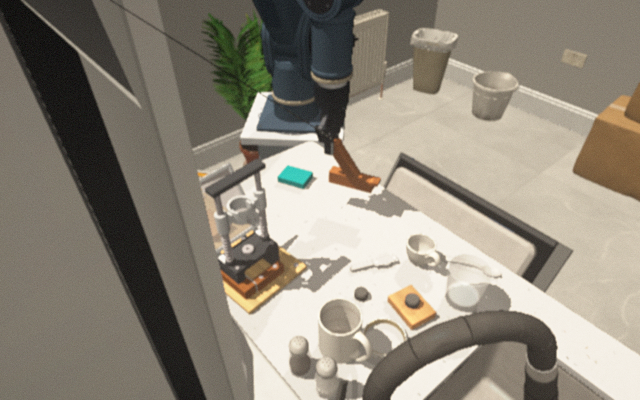

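View pics/wrist_7.png

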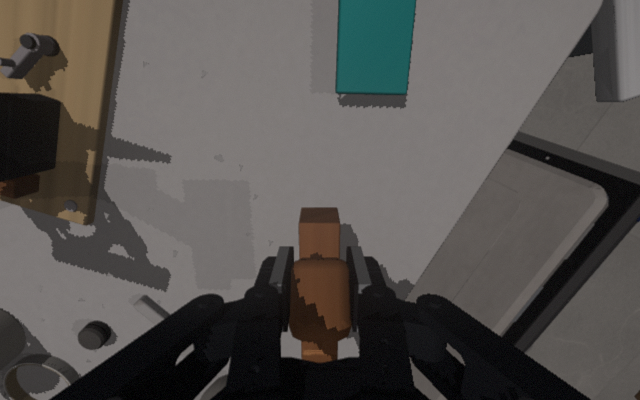

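Emit:
{"fn": "carry_out", "kwargs": {
  "steps": [
    {"claw": 0, "offset": [0.1, -0.04, 0], "spin": 0.25},
    {"claw": 0, "offset": [0.2, -0.08, 0], "spin": 0.5},
    {"claw": 0, "offset": [0.3, -0.12, 0], "spin": 0.75},
    {"claw": 0, "offset": [0.4, -0.165, 0], "spin": 1}
  ]
}}

```text
clock: 7.35
ee_pos: [0.434, 0.0992, 0.1529]
orientation: [[-0.756, -0.654, -0.002], [-0.654, 0.756, -0.001], [0.002, 0.001, -1.0]]
contact_force: [-0.2, 0.5, -2.1]
opening: 0.313
```

Emit:
{"fn": "carry_out", "kwargs": {
  "steps": [
    {"claw": 0, "offset": [0.07, -0.1, 0], "spin": 0.25},
    {"claw": 0, "offset": [0.15, -0.2, 0], "spin": 0.5},
    {"claw": 0, "offset": [0.22, -0.3, 0], "spin": 0.75},
    {"claw": 0, "offset": [0.29, -0.41, 0], "spin": 1}
  ]
}}

```text
clock: 7.75
ee_pos: [0.439, 0.0492, 0.153]
orientation: [[-0.982, -0.188, -0.002], [-0.188, 0.982, -0.0], [0.002, -0.0, -1.0]]
contact_force: [-0.6, -0.2, -1.9]
opening: 0.31
```

Emit:
{"fn": "carry_out", "kwargs": {
  "steps": [
    {"claw": 0, "offset": [0.01, -0.12, 0], "spin": 0.25},
    {"claw": 0, "offset": [0.02, -0.25, 0], "spin": 0.5},
    {"claw": 0, "offset": [0.04, -0.37, 0], "spin": 0.75},
    {"claw": 0, "offset": [0.05, -0.5, 0], "spin": 1}
  ]
}}

```text
clock: 8.15
ee_pos: [0.4437, -0.0007, 0.1529]
orientation: [[-0.945, 0.328, -0.003], [0.328, 0.945, -0.0], [0.002, -0.001, -1.0]]
contact_force: [-0.3, -0.5, -2.5]
opening: 0.315
```

Emit:
{"fn": "carry_out", "kwargs": {
  "steps": [
    {"claw": 0, "offset": [-0.04, -0.1, 0], "spin": 0.2},
    {"claw": 0, "offset": [-0.1, -0.25, 0], "spin": 0.4},
    {"claw": 0, "offset": [-0.146, -0.376, 0], "spin": 0.627},
    {"claw": 0, "offset": [-0.146, -0.376, 0], "spin": 0.627},
    {"claw": 0, "offset": [-0.146, -0.376, 0], "spin": 0.627}
  ]
}}

```text
clock: 8.65
ee_pos: [0.4458, -0.0399, 0.1534]
orientation: [[-0.793, 0.609, -0.002], [0.609, 0.793, 0.0], [0.001, -0.001, -1.0]]
contact_force: [-0.2, 0.4, -1.7]
opening: 0.309
```

```bash
python3 st.py 8 wrist top scene; python3 -c "
from h import *
s=sensors.state();print(w2j(s['ee_pos']))"
```

```text
8.65 [ 19.3  21.3 -27.  120.5  14.4  41.3  35.5] [ 0.4458 -0.0399  0.1534] yaw 142.51 F [-0.2  0.4 -1.7] open 0.309
[-0.20862321  0.20091891]
```

View pics/wrist_8.png

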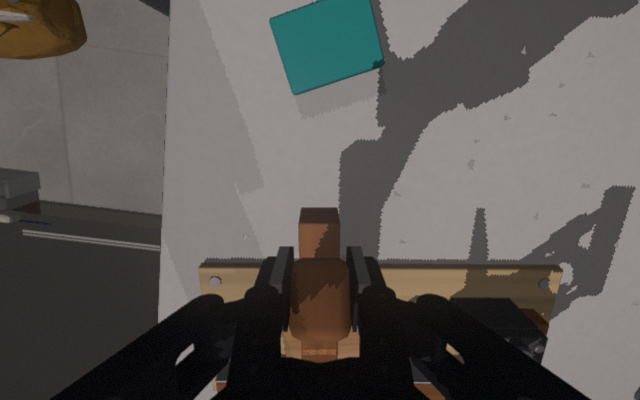

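View pics/top_8.png

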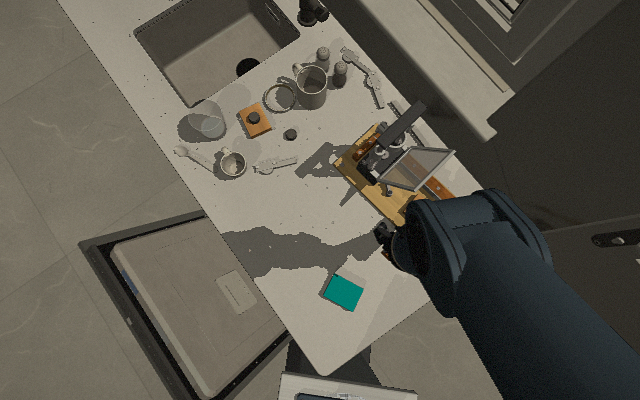

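```bash
python3 - <<'E'
from h import *
import pickle
s,d=pickle.load(open("wrist_8.pkl","rb"))
cv2.imwrite("pics/w8z.png",cv2.resize(d["img"][250:350,190:570,::-1],None,fx=2.1,fy=2.1,interpolation=cv2.INTER_CUBIC))
W=cast(d,[(200,266),(561,268)],.012,s); print(W,[w2j(w).round(4) for w in W], np.linalg.norm(W[0]-W[1]),np.degrees(np.arctan2(*(W[1]-W[0])[1::-1])))
E
```

```text
[[ 0.4360872  -0.18508081  0.012     ]
 [ 0.66063577  0.10511717  0.012     ]] [array([-0.3302,  0.1201]), array([0.0367, 0.1192])] 0.3669290555025204 52.26811441141327
```

View pics/w8z.png

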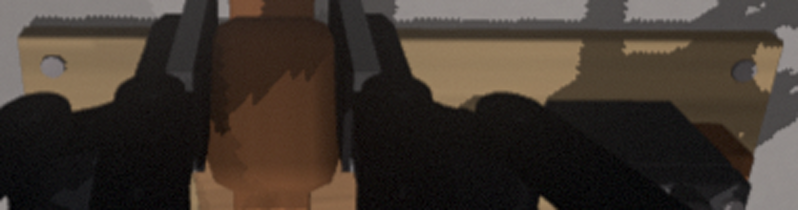

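Emit:
{"fn": "carry_out", "kwargs": {
  "steps": [
    {"claw": 0, "offset": [0, 0, 0.25], "spin": 0},
    {"claw": 0, "offset": [0, 0, 0.45], "spin": 0},
    {"claw": 0, "offset": [0, 0, 0.55], "spin": 0},
    {"claw": 0, "offset": [0, 0, 0.55], "spin": 0},
    {"claw": 0, "offset": [0, 0, 0.55], "spin": 0}
  ]
}}

```text
clock: 9.3
ee_pos: [0.4467, -0.0399, 0.0997]
orientation: [[-0.792, 0.61, 0.0], [0.61, 0.792, 0.0], [0.0, 0.0, -1.0]]
contact_force: [0.2, 0.6, -2.3]
opening: 0.311
```

```bash
python3 st.py 9 wrist top scene; python3 -c "
from h import *
s=sensors.state();print(w2j(s['ee_pos']))"
```

```text
9.3 [ 16.4  26.2 -24.  124.1  19.1  33.2  30.9] [ 0.4467 -0.0399  0.0997] yaw 142.4 F [ 0.2  0.6 -2.3] open 0.311
[-0.20880001  0.19985501]
```

View pics/wrist_9.png

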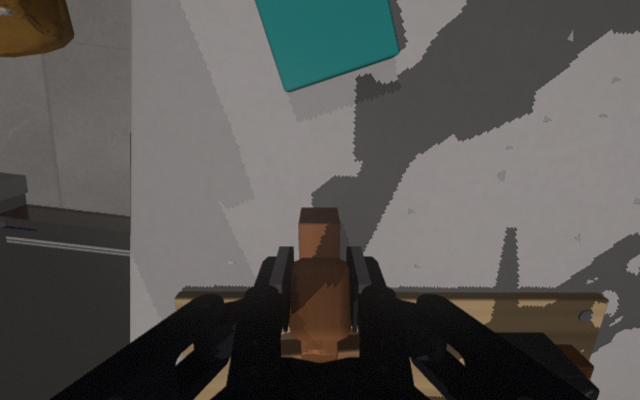

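View pics/top_9.png

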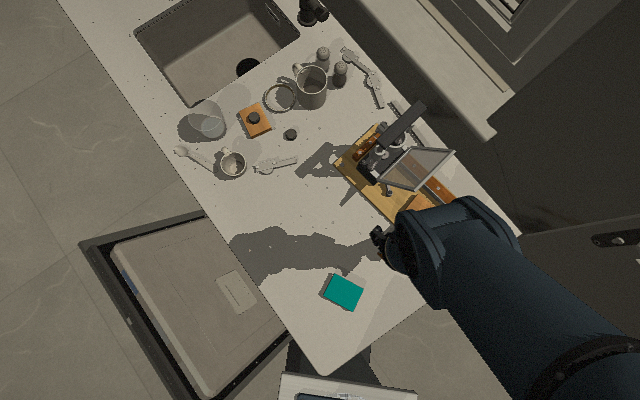

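Emit:
{"fn": "carry_out", "kwargs": {
  "steps": [
    {"claw": 0, "offset": [-0.04, 0, 0.015], "spin": 0},
    {"claw": 0, "offset": [-0.08, 0, 0.015], "spin": 0},
    {"claw": 0, "offset": [-0.12, 0, 0.015], "spin": 0},
    {"claw": 0, "offset": [-0.15, 0, 0.015], "spin": 0},
    {"claw": 0, "offset": [-0.18, 0, 0.015], "spin": 0},
    {"claw": 0, "offset": [-0.2, 0, 0.015], "spin": 0},
    {"claw": 0, "offset": [-0.22, 0, 0.015], "spin": 0},
    {"claw": 0, "offset": [-0.24, 0, 0.015], "spin": 0},
    {"claw": 0, "offset": [-0.26, 0, 0.015], "spin": 0},
    {"claw": 0, "offset": [-0.28, 0, 0.015], "spin": 0}
  ]
}}

```text
clock: 10.45
ee_pos: [0.4686, -0.0574, 0.0978]
orientation: [[-0.792, 0.611, -0.0], [0.611, 0.792, -0.0], [0.0, -0.0, -1.0]]
contact_force: [-1.7, 1.1, -1.6]
opening: 0.31
```

```bash
python3 st.py 10 wrist; python3 -c "
from h import *
s=sensors.state();print(w2j(s['ee_pos']), w2j(s['contact_force'][:2]+JT))"
```

```text
10.45 [ 18.2  27.8 -23.8 120.9  19.3  34.8  33.1] [ 0.4686 -0.0574  0.0978] yaw 142.35 F [-1.7  1.1 -1.6] open 0.31
[-0.20925977  0.17176648] [ 0.63463082 -0.12823781]
```

Emit:
{"fn": "carry_out", "kwargs": {
  "steps": [
    {"claw": 0, "offset": [-0.01, 0, 0], "spin": 0},
    {"claw": 0, "offset": [-0.02, 0, 0], "spin": 0},
    {"claw": 0, "offset": [-0.03, 0, 0], "spin": 0},
    {"claw": 0, "offset": [-0.03, 0, 0], "spin": 0}
  ]
}}

```text
clock: 10.9
ee_pos: [0.4711, -0.0593, 0.0978]
orientation: [[-0.792, 0.611, 0.0], [0.611, 0.792, -0.0], [-0.0, 0.0, -1.0]]
contact_force: [0.3, 0.8, -2.4]
opening: 0.311
```

Emit:
{"fn": "carry_out", "kwargs": {
  "steps": [
    {"claw": 0, "offset": [-0.01, 0, 0], "spin": 0},
    {"claw": 0, "offset": [-0.015, 0, 0], "spin": 0},
    {"claw": 0, "offset": [-0.015, 0, 0], "spin": 0}
  ]
}}

```text
clock: 11.2
ee_pos: [0.4722, -0.0602, 0.0978]
orientation: [[-0.792, 0.611, 0.0], [0.611, 0.792, -0.0], [-0.0, 0.0, -1.0]]
contact_force: [-0.5, 0.2, -1.9]
opening: 0.309
```

Emit:
{"fn": "carry_out", "kwargs": {
  "steps": [
    {"claw": 0, "offset": [-0.01, 0, 0], "spin": 0},
    {"claw": 0, "offset": [-0.015, 0, 0], "spin": 0},
    {"claw": 0, "offset": [-0.02, 0, 0], "spin": 0}
  ]
}}

```text
clock: 11.5
ee_pos: [0.4735, -0.0611, 0.0978]
orientation: [[-0.792, 0.611, -0.001], [0.611, 0.792, 0.0], [0.001, -0.0, -1.0]]
contact_force: [-3.0, 2.2, 0.7]
opening: 0.313
```

Emit:
{"fn": "carry_out", "kwargs": {
  "steps": [
    {"claw": 0, "offset": [-0.01, 0, 0], "spin": 0},
    {"claw": 0, "offset": [-0.015, 0, 0], "spin": 0},
    {"claw": 0, "offset": [-0.02, 0, 0], "spin": 0}
  ]
}}

```text
clock: 11.8
ee_pos: [0.4738, -0.0615, 0.0977]
orientation: [[-0.792, 0.61, -0.003], [0.61, 0.792, 0.001], [0.003, -0.001, -1.0]]
contact_force: [-8.3, 6.9, 5.8]
opening: 0.307
```

```bash
python3 st.py 11 wrist scene top; python3 -c "
from h import *
s=sensors.state();print(w2j(s['ee_pos']))"
```

```text
11.8 [ 18.6  28.3 -23.9 120.   19.2  35.5  33.8] [ 0.4738 -0.0615  0.0977] yaw 142.4 F [-8.3  6.9  5.8] open 0.307
[-0.2092904   0.16564531]
```

View pics/wrist_11.png

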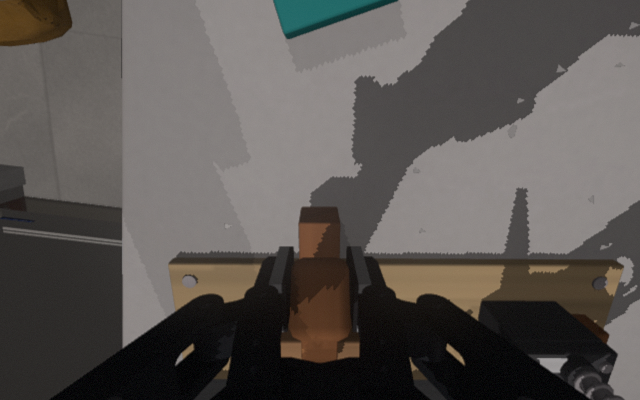

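View pics/top_11.png

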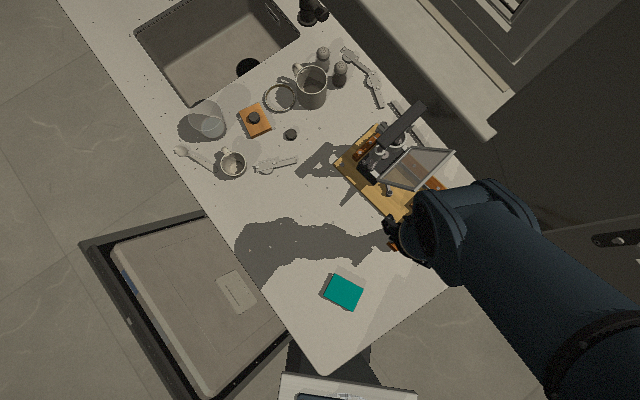

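```bash
python3 - <<'E'
from h import *
P=lambda x,y,z:(*j2w(x,y),z)
chain([(P(-.2093,.1656,.098),142.4),(P(-.2093,.181,.16),142.4),(P(-.29,.16,.16),172.4),(P(-.35,.11,.16),202.4),(P(-.375,.03,.16),227.4)])
E
```

```text
[ 0.4616 -0.0521  0.16  ] 142.4 off [ 0.154  0.    -0.62 ] spin -0.0 r 0.465
[ 0.429  -0.1288  0.16  ] 172.4 off [-0.21  -0.807 -0.   ] spin -1.0 r 0.448
[ 0.432  -0.2069  0.16  ] 202.4 off [-0.133 -0.77  -0.   ] spin -1.0 r 0.479
[ 0.4801 -0.2755  0.16  ] 227.4 off [-0.183 -0.818 -0.   ] spin -0.833 r 0.554
```

Emit:
{"fn": "carry_out", "kwargs": {
  "steps": [
    {"claw": 0, "offset": [0.06, 0, 0], "spin": 0},
    {"claw": 0, "offset": [0.15, 0, -0.1], "spin": 0},
    {"claw": 0, "offset": [0.15, 0, -0.4], "spin": 0},
    {"claw": 0, "offset": [0.15, 0, -0.62], "spin": 0}
  ]
}}

```text
clock: 12.35
ee_pos: [0.4632, -0.0528, 0.1615]
orientation: [[-0.792, 0.61, 0.001], [0.61, 0.792, -0.0], [-0.001, 0.0, -1.0]]
contact_force: [-0.2, 0.2, -1.6]
opening: 0.311
```

Emit:
{"fn": "carry_out", "kwargs": {
  "steps": [
    {"claw": 0, "offset": [-0.05, -0.2, 0], "spin": -0.25},
    {"claw": 0, "offset": [-0.1, -0.4, 0], "spin": -0.5},
    {"claw": 0, "offset": [-0.16, -0.6, 0], "spin": -0.75},
    {"claw": 0, "offset": [-0.21, -0.81, 0], "spin": -1}
  ]
}}

```text
clock: 12.75
ee_pos: [0.4303, -0.1309, 0.1607]
orientation: [[-0.992, 0.127, 0.001], [0.127, 0.992, -0.001], [-0.001, -0.001, -1.0]]
contact_force: [0.8, -0.7, -2.3]
opening: 0.31
```

Emit:
{"fn": "carry_out", "kwargs": {
  "steps": [
    {"claw": 0, "offset": [-0.03, -0.2, 0], "spin": -0.25},
    {"claw": 0, "offset": [-0.06, -0.4, 0], "spin": -0.5},
    {"claw": 0, "offset": [-0.1, -0.6, 0], "spin": -0.75},
    {"claw": 0, "offset": [-0.13, -0.77, 0], "spin": -1}
  ]
}}

```text
clock: 13.15
ee_pos: [0.4331, -0.2096, 0.1606]
orientation: [[-0.923, -0.384, 0.001], [-0.384, 0.923, -0.001], [-0.0, -0.001, -1.0]]
contact_force: [-0.3, -1.3, -2.2]
opening: 0.309
```

Emit:
{"fn": "carry_out", "kwargs": {
  "steps": [
    {"claw": 0, "offset": [-0.04, -0.2, 0], "spin": -0.2},
    {"claw": 0, "offset": [-0.09, -0.4, 0], "spin": -0.4},
    {"claw": 0, "offset": [-0.14, -0.6, 0], "spin": -0.6},
    {"claw": 0, "offset": [-0.18, -0.82, 0], "spin": -0.83},
    {"claw": 0, "offset": [-0.18, -0.82, 0], "spin": -0.83},
    {"claw": 0, "offset": [-0.18, -0.82, 0], "spin": -0.83}
  ]
}}

```text
clock: 13.75
ee_pos: [0.4807, -0.2773, 0.16]
orientation: [[-0.68, -0.733, -0.0], [-0.733, 0.68, 0.0], [-0.0, 0.0, -1.0]]
contact_force: [-0.4, 0.7, -2.6]
opening: 0.309
```

```bash
python3 st.py 12 wrist top scene; python3 -c "
from h import *
s=sensors.state();print(w2j(s['ee_pos']))"
```

```text
13.75 [ 55.8  33.2 -47.5 105.   29.5  55.  132.6] [ 0.4807 -0.2773  0.16  ] yaw -132.87 F [-0.4  0.7 -2.6] open 0.309
[-0.37552903  0.02891277]
```

View pics/wrist_12.png

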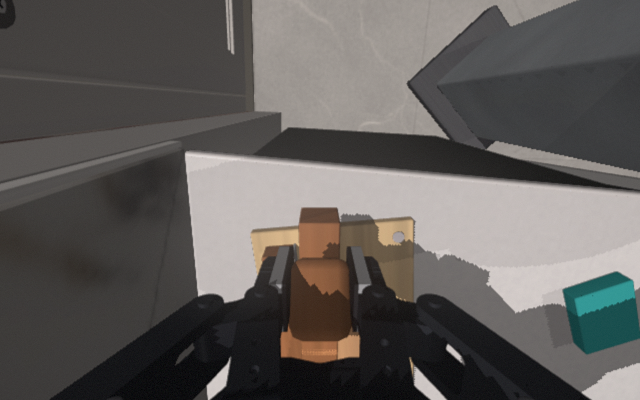

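View pics/top_12.png

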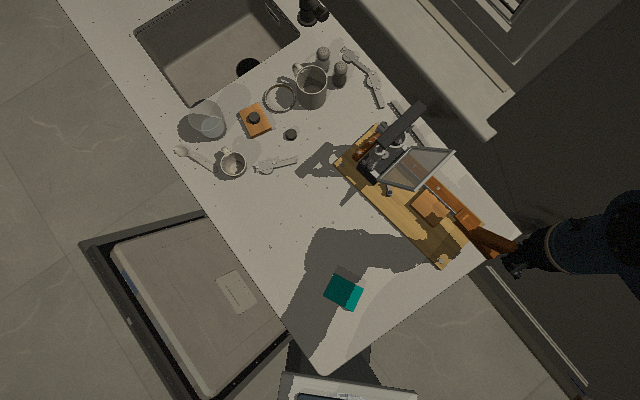

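```bash
python3 -c "
import cv2
a=cv2.imread('pics/top_12.png');cv2.imwrite('pics/t12z.png',cv2.resize(a[130:290,360:540],None,fx=3.7,fy=3.7,interpolation=cv2.INTER_CUBIC))"
```

```text
(no output)
```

View pics/t12z.png

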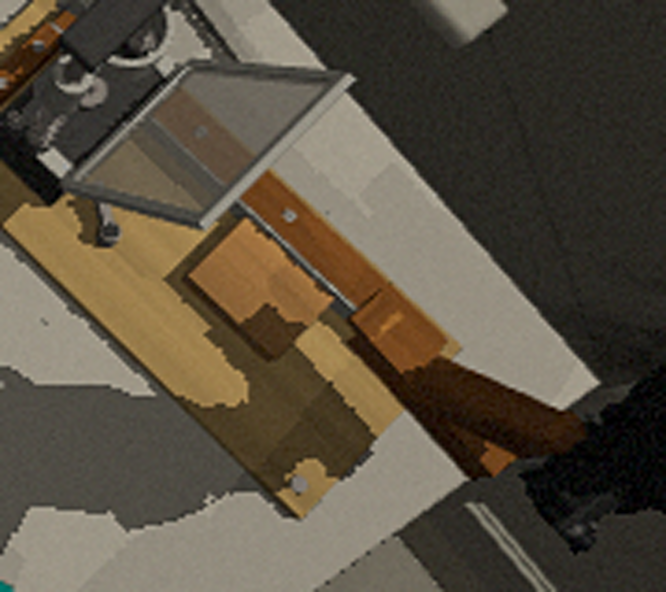

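```bash
python3 - <<'E'
from h import *
import pickle
s,d=pickle.load(open("top_12.pkl","rb"))
f=lambda p:np.array(p)/3.7+[360,130]+(-.5+.5/3.7)
for p,z in[((188,275),.032),((248,221),.032),((333,298),.032),((274,360),.032),((245,205),.038),((352,307),.038),((212,228),.21),((354,76),.21),((200,222),.21),((342,70),.21)]: print(p,(w2j(cast(d,f(p),z)[0])*1e3).round(1))
q=w2j(s["ee_pos"]);print(q)
P=lambda x,y,z:(*j2w(x,y),z)
E
```

```text
(188, 275) [-171.1   58.7]
(248, 221) [-174.4    2.6]
(333, 298) [-248.8    1.2]
(274, 360) [-249.    60.1]
(245, 205) [-165.3   -1.8]
(352, 307) [-260.7   -0.9]
(212, 228) [-152.8   87.2]
(354, 76) [-149.8  -32.6]
(200, 222) [-146.1   89.4]
(342, 70) [-142.8  -30.5]
[-0.37605896  0.02841603]
```

Emit:
{"fn": "carry_out", "kwargs": {
  "steps": [
    {"claw": 0, "offset": [0, 0, 0.2], "spin": -0.175},
    {"claw": 0, "offset": [0, 0, 0.45], "spin": -0.175},
    {"claw": 0, "offset": [0, 0, 0.6], "spin": -0.175},
    {"claw": 0, "offset": [0, 0, 0.62], "spin": -0.175},
    {"claw": 0, "offset": [0, 0, 0.62], "spin": -0.175}
  ]
}}

```text
clock: 14.4
ee_pos: [0.4812, -0.277, 0.0981]
orientation: [[-0.609, -0.793, -0.0], [-0.793, 0.609, 0.0], [-0.0, 0.0, -1.0]]
contact_force: [0.4, -0.5, -1.9]
opening: 0.307
```

```bash
python3 st.py 13 top wrist; python3 -c "
from h import *
s=sensors.state();print(w2j(s['ee_pos']))
a=cv2.imread('pics/top_13.png');cv2.imwrite('pics/t13z.png',cv2.resize(a[130:290,360:540],None,fx=3.7,fy=3.7,interpolation=cv2.INTER_CUBIC))"
```

```text
14.4 [ 54.1  37.8 -45.5 108.6  35.5  48.7 132.6] [ 0.4812 -0.277   0.0981] yaw -127.49 F [ 0.4 -0.5 -1.9] open 0.307
[-0.37550321  0.02779492]
```

View pics/t13z.png

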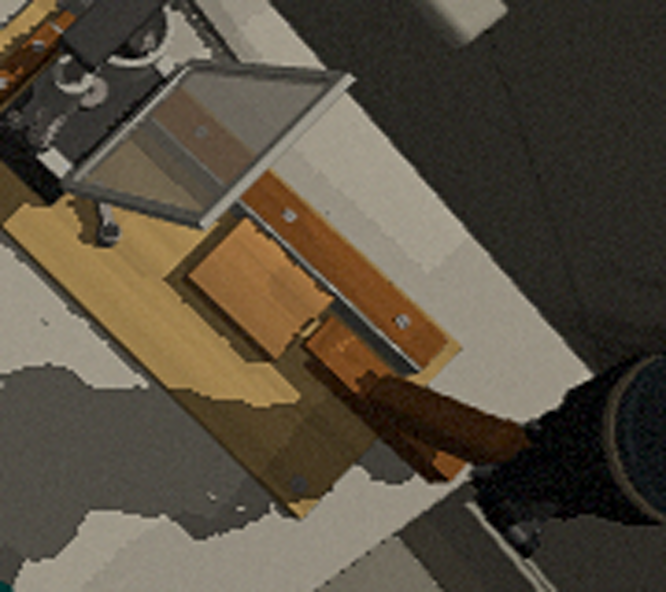

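```bash
python3 - <<'E'
from h import *
import pickle
s,d=pickle.load(open("top_13.pkl","rb"))
f=lambda p:np.array(p)/3.7+[360,130]+(-.5+.5/3.7)
for p,z in[((305,348),.0475),((336,317),.0475),((188,275),.032),((275,360),.032),((334,298),.032)]: print(p,(w2j(cast(d,f(p),z)[0])*1e3).round(1))
E
```

```text
(305, 348) [-255.6   44.9]
(336, 317) [-256.3   15.2]
(188, 275) [-171.1   58.7]
(275, 360) [-249.4   59.6]
(334, 298) [-249.3    0.8]
```

Emit:
{"fn": "carry_out", "kwargs": {
  "steps": [
    {"claw": 0, "offset": [-0.05, 0, 0], "spin": 0},
    {"claw": 0, "offset": [-0.1, 0, 0], "spin": 0},
    {"claw": 0, "offset": [-0.13, 0, 0], "spin": 0},
    {"claw": 0, "offset": [-0.16, 0, 0], "spin": 0},
    {"claw": 0, "offset": [-0.19, 0, 0], "spin": 0},
    {"claw": 0, "offset": [-0.22, -0.001, 0], "spin": 0},
    {"claw": 0, "offset": [-0.26, -0.002, 0], "spin": 0},
    {"claw": 0, "offset": [-0.3, -0.003, 0], "spin": 0},
    {"claw": 0, "offset": [-0.34, -0.003, 0], "spin": 0},
    {"claw": 0, "offset": [-0.38, -0.004, 0], "spin": 0},
    {"claw": 0, "offset": [-0.42, -0.004, 0], "spin": 0},
    {"claw": 0, "offset": [-0.46, -0.005, 0], "spin": 0},
    {"claw": 0, "offset": [-0.5, -0.005, 0], "spin": 0},
    {"claw": 0, "offset": [-0.54, -0.006, 0], "spin": 0},
    {"claw": 0, "offset": [-0.58, -0.006, 0], "spin": 0},
    {"claw": 0, "offset": [-0.62, -0.007, 0], "spin": 0},
    {"claw": 0, "offset": [-0.66, -0.007, 0], "spin": 0},
    {"claw": 0, "offset": [-0.7, -0.008, 0], "spin": 0},
    {"claw": 0, "offset": [-0.72, -0.008, 0], "spin": 0},
    {"claw": 0, "offset": [-0.72, -0.008, 0], "spin": 0}
  ]
}}

```text
clock: 16.5
ee_pos: [0.5261, -0.2202, 0.0979]
orientation: [[-0.608, -0.794, 0.001], [-0.794, 0.608, 0.0], [-0.001, -0.0, -1.0]]
contact_force: [0.2, 0.7, -1.3]
opening: 0.311
```

```bash
python3 st.py 14 top wrist scene; python3 -c "
from h import *
s=sensors.state();print(w2j(s['ee_pos']))
a=cv2.imread('pics/top_14.png');cv2.imwrite('pics/t14z.png',cv2.resize(a[130:290,340:520],None,fx=3.7,fy=3.7,interpolation=cv2.INTER_CUBIC))"
```

```text
16.5 [ 46.3  38.6 -44.9 106.5  35.3  49.8 126.3] [ 0.5261 -0.2202  0.0979] yaw -127.47 F [ 0.2  0.7 -1.3] open 0.311
[-0.30369667  0.02719675]
```

View pics/t14z.png

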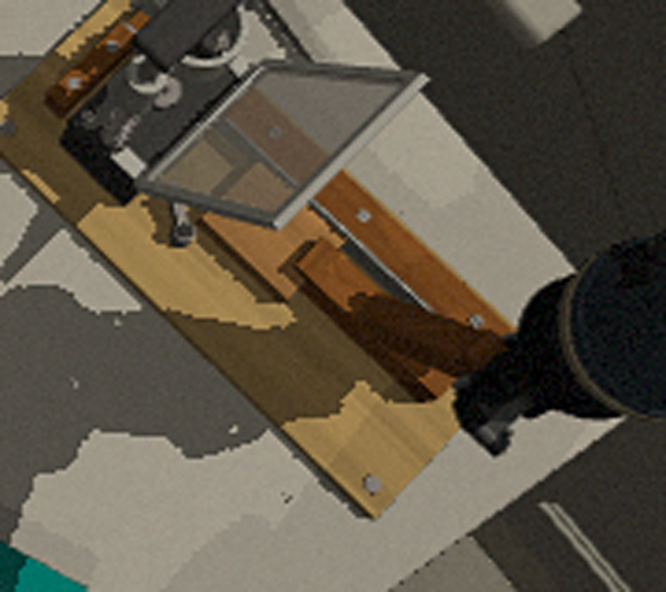

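View pics/scene_14.png

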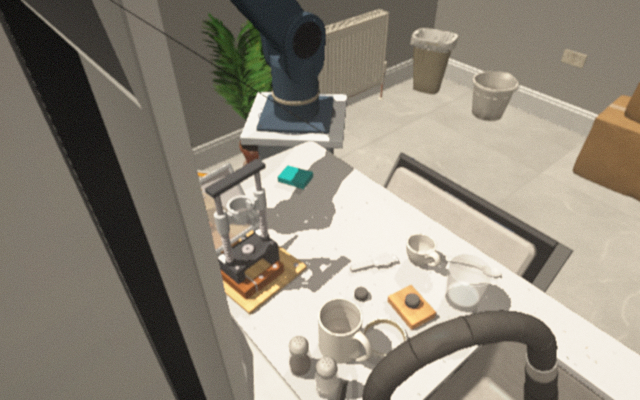

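Emit:
{"fn": "carry_out", "kwargs": {
  "steps": [
    {"claw": 0, "offset": [0.01, 0, 0.01], "spin": 0},
    {"claw": 0, "offset": [0.01, 0, 0.016], "spin": 0},
    {"claw": 0, "offset": [0.01, 0, 0.016], "spin": 0},
    {"claw": 55, "offset": [0.01, 0, 0.016], "spin": 0},
    {"claw": 55, "offset": [0.01, 0, 0.016], "spin": 0},
    {"claw": 55, "offset": [0.01, 0, 0.016], "spin": 0},
    {"claw": 55, "offset": [0.04, 0, 0.01], "spin": 0},
    {"claw": 55, "offset": [0.08, 0, 0.01], "spin": 0},
    {"claw": 55, "offset": [0.08, 0, 0.01], "spin": 0}
  ]
}}

```text
clock: 17.55
ee_pos: [0.5201, -0.2279, 0.0967]
orientation: [[-0.61, -0.793, -0.001], [-0.793, 0.61, -0.0], [0.001, 0.0, -1.0]]
contact_force: [-0.8, -1.0, 1.0]
opening: 0.549
```

```bash
python3 st.py 15 wrist;python3 -c "
from h import *
s=sensors.state();print(w2j(s['ee_pos']))"
```

```text
17.55 [ 47.2  38.6 -44.9 106.8  35.4  49.5 127. ] [ 0.5201 -0.2279  0.0967] yaw -127.55 F [-0.8 -1.   1. ] open 0.549
[-0.31249851  0.02740587]
```

View pics/wrist_15.png

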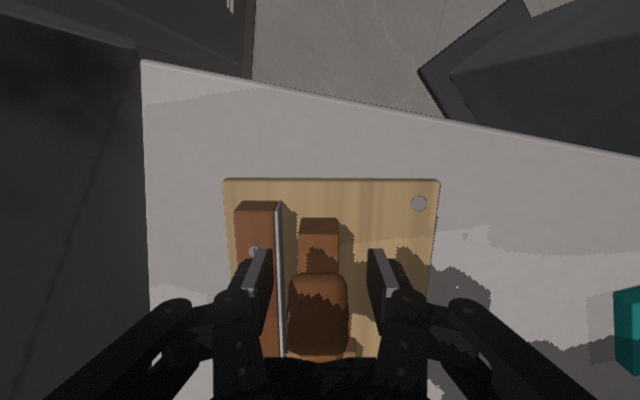

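Emit:
{"fn": "carry_out", "kwargs": {
  "steps": [
    {"claw": 55, "offset": [-0.015, 0, 0], "spin": 0},
    {"claw": 30, "offset": [-0.015, 0, 0], "spin": 0},
    {"claw": 0, "offset": [-0.015, 0, 0], "spin": 0},
    {"claw": 0, "offset": [-0.015, 0, 0], "spin": 0},
    {"claw": 0, "offset": [-0.015, 0, 0], "spin": 0},
    {"claw": 0, "offset": [-0.015, 0, 0], "spin": 0},
    {"claw": 0, "offset": [-0.015, 0, 0], "spin": 0},
    {"claw": 0, "offset": [-0.015, 0, -0.01], "spin": 0},
    {"claw": 0, "offset": [-0.015, 0, -0.01], "spin": 0}
  ]
}}

```text
clock: 18.5
ee_pos: [0.521, -0.226, 0.0975]
orientation: [[-0.609, -0.793, -0.001], [-0.793, 0.609, 0.0], [0.001, 0.001, -1.0]]
contact_force: [-0.1, -1.1, -1.0]
opening: 0.31
```

```bash
python3 st.py 16 wrist top;python3 -c "
from h import *
s=sensors.state();print(w2j(s['ee_pos']))"
```

```text
18.5 [ 47.   38.6 -45.  106.7  35.3  49.7 126.9] [ 0.521  -0.226   0.0975] yaw -127.51 F [-0.1 -1.1 -1. ] open 0.31
[-0.31082317  0.02779675]
```

View pics/wrist_16.png

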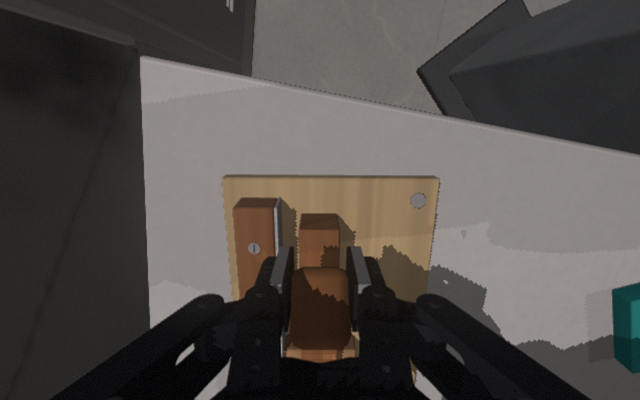

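Emit:
{"fn": "carry_out", "kwargs": {
  "steps": [
    {"claw": 0, "offset": [-0.03, 0, 0], "spin": 0},
    {"claw": 0, "offset": [-0.07, 0, 0], "spin": 0},
    {"claw": 0, "offset": [-0.11, -0.001, 0], "spin": 0},
    {"claw": 0, "offset": [-0.15, -0.001, 0], "spin": 0},
    {"claw": 0, "offset": [-0.19, -0.002, 0], "spin": 0},
    {"claw": 0, "offset": [-0.23, -0.002, 0], "spin": 0},
    {"claw": 0, "offset": [-0.27, -0.003, 0], "spin": 0},
    {"claw": 0, "offset": [-0.31, -0.003, 0], "spin": 0},
    {"claw": 0, "offset": [-0.35, -0.004, 0], "spin": 0},
    {"claw": 0, "offset": [-0.39, -0.004, 0], "spin": 0},
    {"claw": 0, "offset": [-0.43, -0.005, 0], "spin": 0},
    {"claw": 0, "offset": [-0.47, -0.005, 0], "spin": 0},
    {"claw": 0, "offset": [-0.51, -0.006, 0], "spin": 0},
    {"claw": 0, "offset": [-0.55, -0.006, 0], "spin": 0},
    {"claw": 0, "offset": [-0.59, -0.007, 0], "spin": 0},
    {"claw": 0, "offset": [-0.63, -0.007, 0], "spin": 0},
    {"claw": 0, "offset": [-0.67, -0.008, 0], "spin": 0},
    {"claw": 0, "offset": [-0.7, -0.008, 0], "spin": 0},
    {"claw": 0, "offset": [-0.7, -0.008, 0], "spin": 0}
  ]
}}

```text
clock: 20.5
ee_pos: [0.5635, -0.1722, 0.0979]
orientation: [[-0.609, -0.793, -0.003], [-0.793, 0.609, -0.003], [0.004, 0.001, -1.0]]
contact_force: [-6.3, -5.8, 6.5]
opening: 0.304
```

```bash
python3 st.py 17 top wrist scene; python3 -c "
from h import *
s=sensors.state();print(w2j(s['ee_pos']))
a=cv2.imread('pics/top_17.png');cv2.imwrite('pics/t17z.png',cv2.resize(a[100:260,320:500],None,fx=3.7,fy=3.7,interpolation=cv2.INTER_CUBIC))"
```

```text
20.5 [ 39.6  39.8 -44.3 103.5  35.1  51.5 121.5] [ 0.5635 -0.1722  0.0979] yaw -127.55 F [-6.3 -5.8  6.5] open 0.304
[-0.24233977  0.02695129]
```

View pics/t17z.png

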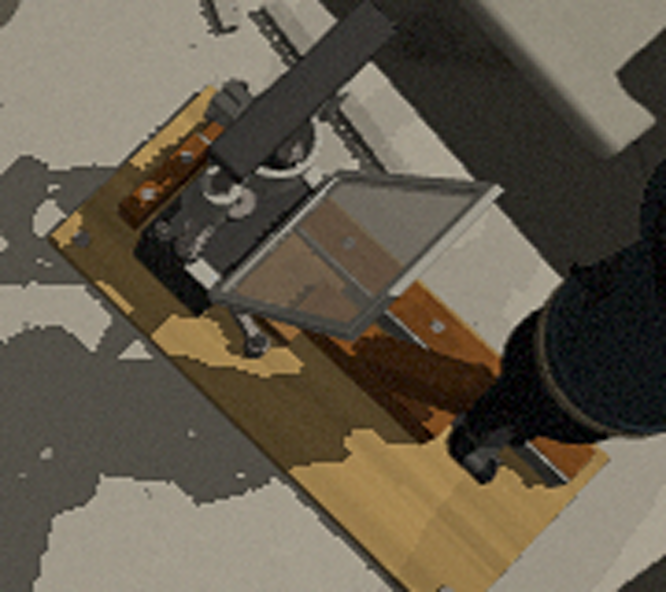

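View pics/scene_17.png

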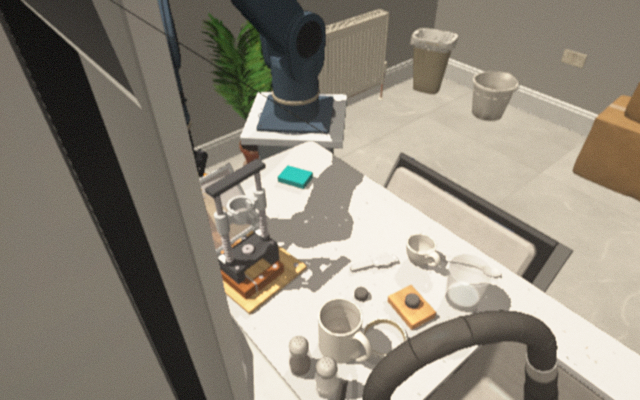

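Emit:
{"fn": "carry_out", "kwargs": {
  "steps": [
    {"claw": 0, "offset": [-0.03, 0, 0], "spin": 0},
    {"claw": 0, "offset": [-0.06, 0, 0], "spin": 0},
    {"claw": 0, "offset": [-0.09, -0.001, 0], "spin": 0},
    {"claw": 0, "offset": [-0.12, -0.001, 0], "spin": 0},
    {"claw": 0, "offset": [-0.15, -0.002, 0], "spin": 0},
    {"claw": 0, "offset": [-0.18, -0.002, 0], "spin": 0},
    {"claw": 0, "offset": [-0.21, -0.003, 0], "spin": 0},
    {"claw": 0, "offset": [-0.24, -0.003, 0], "spin": 0},
    {"claw": 0, "offset": [-0.27, -0.003, 0], "spin": 0},
    {"claw": 0, "offset": [-0.3, -0.003, 0], "spin": 0},
    {"claw": 0, "offset": [-0.33, -0.003, 0], "spin": 0},
    {"claw": 0, "offset": [-0.36, -0.003, 0], "spin": 0},
    {"claw": 0, "offset": [-0.38, -0.003, 0], "spin": 0},
    {"claw": 0, "offset": [-0.38, -0.003, 0], "spin": 0}
  ]
}}

```text
clock: 22.05
ee_pos: [0.5867, -0.1426, 0.0979]
orientation: [[-0.61, -0.793, -0.003], [-0.793, 0.61, -0.003], [0.004, 0.001, -1.0]]
contact_force: [-7.0, -8.0, 8.1]
opening: 0.307
```

```bash
python3 st.py 18 top wrist; python3 -c "
from h import *
s=sensors.state();print(w2j(s['ee_pos']))
a=cv2.imread('pics/top_18.png');cv2.imwrite('pics/t18z.png',cv2.resize(a[110:230,340:475],None,fx=5,fy=5,interpolation=cv2.INTER_CUBIC))"
```

```text
22.05 [ 35.7  40.8 -44.  101.2  35.   52.7 119. ] [ 0.5867 -0.1426  0.0979] yaw -127.56 F [-7.  -8.   8.1] open 0.307
[-0.20465899  0.02668287]
```

View pics/t18z.png

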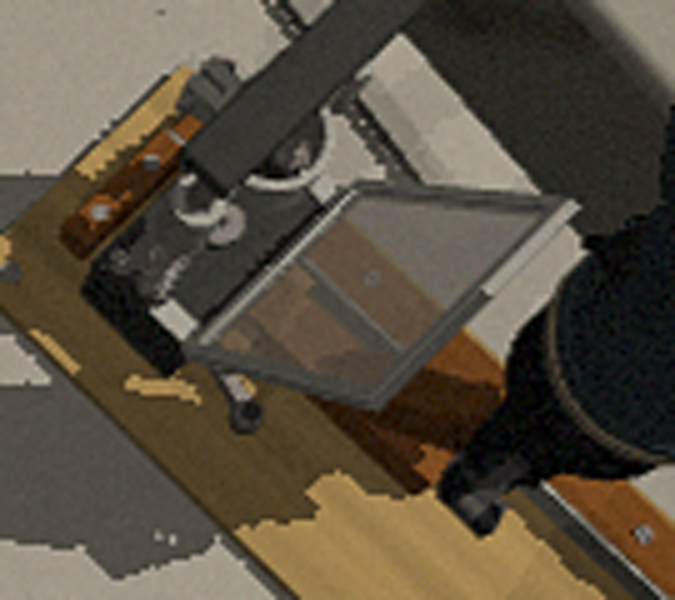

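View pics/wrist_18.png

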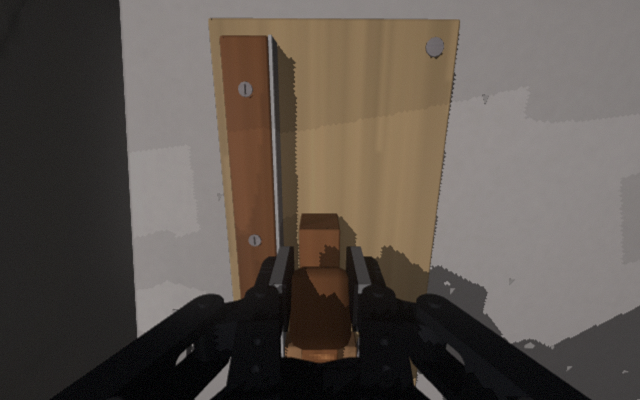

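Emit:
{"fn": "carry_out", "kwargs": {
  "steps": [
    {"claw": 0, "offset": [-0.02, 0, 0], "spin": 0},
    {"claw": 0, "offset": [-0.04, 0, 0], "spin": 0},
    {"claw": 0, "offset": [-0.06, -0.001, 0], "spin": 0},
    {"claw": 0, "offset": [-0.06, -0.001, 0], "spin": 0}
  ]
}}

```text
clock: 22.55
ee_pos: [0.5904, -0.1379, 0.0979]
orientation: [[-0.61, -0.793, -0.003], [-0.793, 0.61, -0.003], [0.004, 0.001, -1.0]]
contact_force: [-8.0, -7.2, 7.4]
opening: 0.309
```

Emit:
{"fn": "carry_out", "kwargs": {
  "steps": [
    {"claw": 0, "offset": [-0.01, 0, 0], "spin": 0},
    {"claw": 0, "offset": [-0.02, 0, 0], "spin": 0},
    {"claw": 0, "offset": [-0.02, 0, 0], "spin": 0}
  ]
}}

```text
clock: 22.85
ee_pos: [0.5915, -0.1365, 0.0978]
orientation: [[-0.61, -0.793, -0.003], [-0.793, 0.61, -0.003], [0.005, 0.001, -1.0]]
contact_force: [-8.1, -6.7, 7.3]
opening: 0.308
```

Emit:
{"fn": "carry_out", "kwargs": {
  "steps": [
    {"claw": 0, "offset": [-0.01, 0, 0], "spin": 0},
    {"claw": 0, "offset": [-0.02, 0, 0], "spin": 0},
    {"claw": 0, "offset": [-0.02, 0, 0], "spin": 0}
  ]
}}

```text
clock: 23.15
ee_pos: [0.5927, -0.1349, 0.0978]
orientation: [[-0.61, -0.793, -0.003], [-0.793, 0.61, -0.003], [0.005, 0.001, -1.0]]
contact_force: [-7.5, -7.0, 7.9]
opening: 0.31
```

Emit:
{"fn": "carry_out", "kwargs": {
  "steps": [
    {"claw": 0, "offset": [-0.01, 0, 0], "spin": 0},
    {"claw": 0, "offset": [-0.015, 0, 0], "spin": 0},
    {"claw": 0, "offset": [-0.015, 0, 0], "spin": 0}
  ]
}}

```text
clock: 23.45
ee_pos: [0.594, -0.1333, 0.0978]
orientation: [[-0.61, -0.793, -0.003], [-0.793, 0.61, -0.003], [0.004, 0.001, -1.0]]
contact_force: [-6.6, -6.0, 5.3]
opening: 0.304
```

Emit:
{"fn": "carry_out", "kwargs": {
  "steps": [
    {"claw": 0, "offset": [-0.01, 0, 0], "spin": 0},
    {"claw": 0, "offset": [-0.01, 0, 0], "spin": 0}
  ]
}}

```text
clock: 23.65
ee_pos: [0.594, -0.1333, 0.0978]
orientation: [[-0.61, -0.792, -0.004], [-0.792, 0.61, -0.004], [0.005, 0.001, -1.0]]
contact_force: [-9.2, -8.2, 8.2]
opening: 0.309
```

```bash
python3 st.py 19 top wrist scene; python3 -c "
from h import *
s=sensors.state();print(w2j(s['ee_pos']))
a=cv2.imread('pics/top_19.png');cv2.imwrite('pics/t19z.png',cv2.resize(a[110:230,340:475],None,fx=5,fy=5,interpolation=cv2.INTER_CUBIC))"
```

```text
23.65 [ 34.5  41.1 -43.8 100.4  34.9  53.2 118.2] [ 0.594  -0.1333  0.0978] yaw -127.59 F [-9.2 -8.2  8.2] open 0.309
[-0.19286285  0.02651395]
```

View pics/t19z.png

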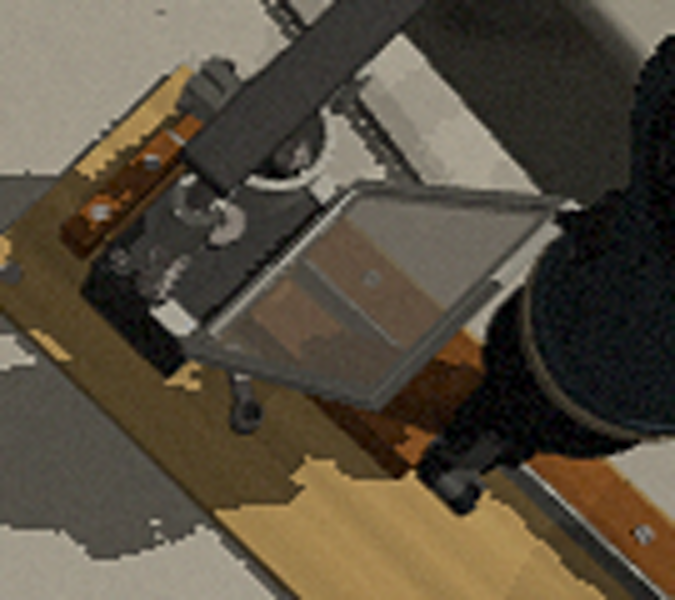

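Emit:
{"fn": "carry_out", "kwargs": {
  "steps": [
    {"claw": 0, "offset": [-0.01, 0, 0], "spin": 0},
    {"claw": 0, "offset": [-0.01, 0, 0], "spin": 0},
    {"claw": 0, "offset": [-0.01, 0, 0], "spin": 0}
  ]
}}

```text
clock: 24.1
ee_pos: [0.5941, -0.1334, 0.0979]
orientation: [[-0.61, -0.792, -0.005], [-0.792, 0.61, -0.005], [0.007, 0.001, -1.0]]
contact_force: [-10.8, -10.7, 10.1]
opening: 0.309
```

```bash
python3 st.py 20 wrist; python3 -c "
from h import *
s=sensors.state();print(w2j(s['ee_pos']),s['moment'])"
```

```text
24.1 [ 34.4  41.1 -43.8 100.4  35.   53.3 118.2] [ 0.5941 -0.1334  0.0979] yaw -127.62 F [-10.8 -10.7  10.1] open 0.309
[-0.1928786   0.02645668] [-2.07039413  2.40393725  0.24471318]
```

View pics/wrist_20.png

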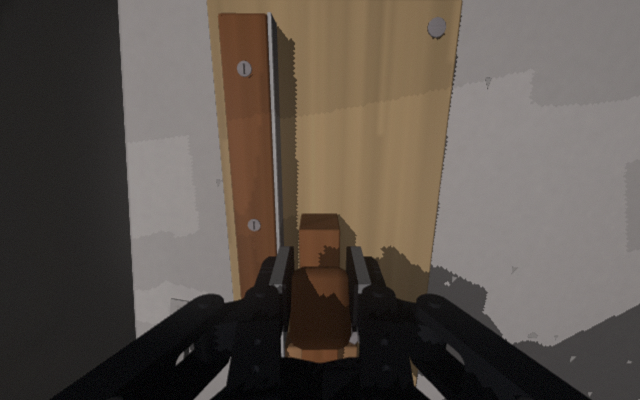

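```bash
python3 -c "
import cv2,numpy as np
c=[cv2.resize(cv2.imread(f'pics/{n}.png')[170:202,372:402],None,fx=8.6,fy=8.6,interpolation=cv2.INTER_CUBIC) for n in ['top0','top_18','top_19']]
cv2.imwrite('pics/latch.png',np.hstack(c))"
```

```text
(no output)
```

View pics/latch.png

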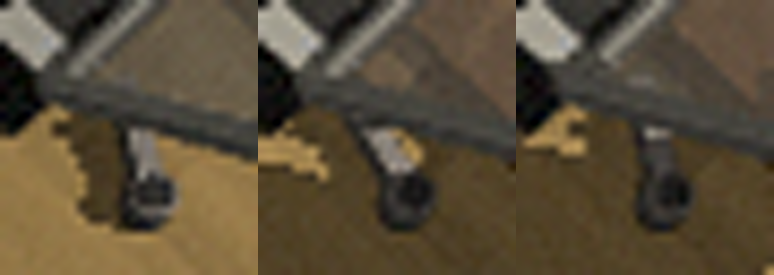

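Emit:
{"fn": "carry_out", "kwargs": {
  "steps": [
    {"claw": 0, "offset": [0.02, 0, 0], "spin": 0},
    {"claw": 0, "offset": [0.04, 0, -0.005], "spin": 0},
    {"claw": 0, "offset": [0.07, 0, -0.01], "spin": 0},
    {"claw": 0, "offset": [0.12, 0, -0.01], "spin": 0},
    {"claw": 0, "offset": [0.2, 0, -0.01], "spin": 0},
    {"claw": 0, "offset": [0.3, 0, -0.01], "spin": 0},
    {"claw": 0, "offset": [0.45, 0, -0.01], "spin": 0},
    {"claw": 0, "offset": [0.6, 0, -0.01], "spin": 0},
    {"claw": 0, "offset": [0.75, 0, -0.01], "spin": 0},
    {"claw": 0, "offset": [0.9, 0, -0.01], "spin": 0},
    {"claw": 0, "offset": [0.95, 0, -0.01], "spin": 0}
  ]
}}

```text
clock: 25.25
ee_pos: [0.537, -0.2081, 0.0986]
orientation: [[-0.611, -0.792, -0.001], [-0.792, 0.611, -0.001], [0.002, 0.0, -1.0]]
contact_force: [-0.0, -0.6, -2.5]
opening: 0.305
```

```bash
python3 st.py 21 top wrist scene; python3 -c "
from h import *
s=sensors.state();print(w2j(s['ee_pos']))
a=cv2.imread('pics/top_21.png');cv2.imwrite('pics/t21z.png',cv2.resize(a[110:230,340:475],None,fx=5,fy=5,interpolation=cv2.INTER_CUBIC))
a=cv2.imread('pics/scene_21.png');cv2.imwrite('pics/s21z.png',cv2.resize(a[210:310,200:320],None,fx=6,fy=6,interpolation=cv2.INTER_CUBIC))"
```

```text
25.25 [ 44.4  38.9 -44.7 105.5  35.1  50.4 125. ] [ 0.537  -0.2081  0.0986] yaw -127.65 F [-0.  -0.6 -2.5] open 0.305
[-0.28404232  0.02618958]
```

View pics/t21z.png

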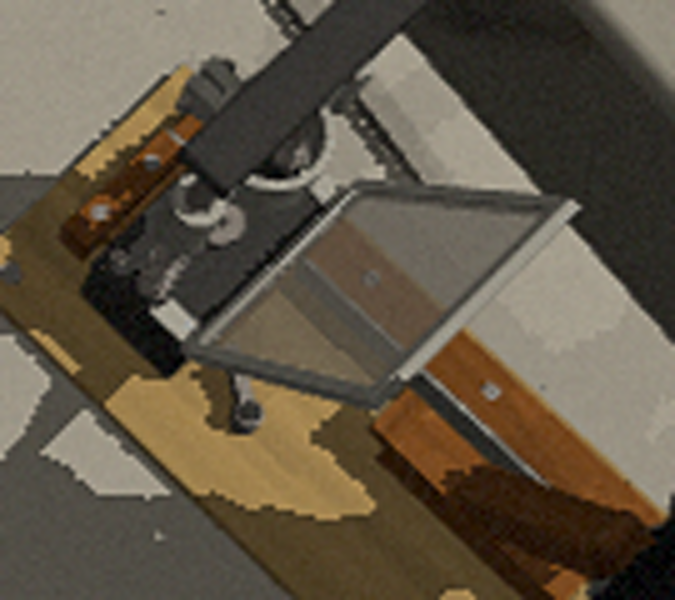

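View pics/s21z.png

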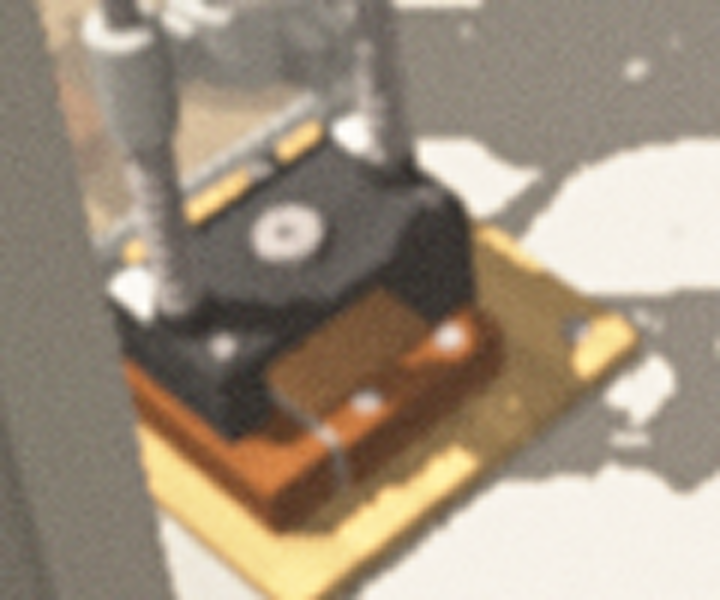

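```bash
python3 - <<'E'
from h import *
P=lambda x,y,z:(*j2w(x,y),z)
chain([(P(-.284,.0262,.0986),-127.6),(P(-.30,.0262,.17),-127.6),(P(-.30,.12,.17),-127.6),(P(-.21,.19,.17),-142.6),(P(-.1276,.2586,.17),-157.6),(P(-.1276,.2586,.0855),-157.6)])
d=read_camera("top")
for p in [(.45,.06),(.555,.103),(.568,.109)]: print(proj(d,[[*p,0]]))
E
```

```text
[ 0.5289 -0.2184  0.17  ] -127.6 off [ 0.16  -0.    -0.714] spin -0.0 r 0.572
[ 0.4546 -0.1612  0.17  ] -127.6 off [ 0.     0.938 -0.   ] spin -0.0 r 0.482
[ 0.454  -0.0472  0.17  ] -142.6 off [-0.9  0.7 -0. ] spin 0.5 r 0.456
[0.45 0.06 0.17] -157.6 off [-0.618  0.876 -0.   ] spin 0.5 r 0.454
[0.45   0.06   0.0855] -157.6 off [0.    0.    0.845] spin -0.0 r 0.454
[[339.75614726 249.30540021]]
[[328.15670169 205.63696624]]
[[326.49729814 200.3419123 ]]
```

Emit:
{"fn": "carry_out", "kwargs": {
  "steps": [
    {"claw": 0, "offset": [0.05, 0, -0.2], "spin": 0},
    {"claw": 0, "offset": [0.1, 0, -0.4], "spin": 0},
    {"claw": 0, "offset": [0.16, 0, -0.6], "spin": 0},
    {"claw": 0, "offset": [0.16, 0, -0.72], "spin": 0}
  ]
}}

```text
clock: 25.85
ee_pos: [0.5295, -0.218, 0.1722]
orientation: [[-0.608, -0.794, 0.001], [-0.794, 0.608, -0.0], [-0.001, -0.001, -1.0]]
contact_force: [0.2, 0.1, -2.7]
opening: 0.309
```

Emit:
{"fn": "carry_out", "kwargs": {
  "steps": [
    {"claw": 0, "offset": [0, 0.2, 0], "spin": 0},
    {"claw": 0, "offset": [0, 0.45, 0], "spin": 0},
    {"claw": 0, "offset": [0, 0.7, 0], "spin": 0},
    {"claw": 0, "offset": [0, 0.94, 0], "spin": 0},
    {"claw": 0, "offset": [0, 0.94, 0], "spin": 0}
  ]
}}

```text
clock: 26.35
ee_pos: [0.4523, -0.1586, 0.1709]
orientation: [[-0.606, -0.795, -0.002], [-0.795, 0.606, -0.0], [0.001, 0.001, -1.0]]
contact_force: [0.0, -0.2, -1.2]
opening: 0.308
```

Emit:
{"fn": "carry_out", "kwargs": {
  "steps": [
    {"claw": 0, "offset": [-0.2, 0.15, 0], "spin": 0.1},
    {"claw": 0, "offset": [-0.45, 0.35, 0], "spin": 0.25},
    {"claw": 0, "offset": [-0.7, 0.55, 0], "spin": 0.4},
    {"claw": 0, "offset": [-0.9, 0.7, 0], "spin": 0.5}
  ]
}}

```text
clock: 26.75
ee_pos: [0.4542, -0.0446, 0.171]
orientation: [[-0.794, -0.608, 0.001], [-0.608, 0.794, 0.001], [-0.001, 0.0, -1.0]]
contact_force: [0.6, -0.7, -2.5]
opening: 0.309
```

Emit:
{"fn": "carry_out", "kwargs": {
  "steps": [
    {"claw": 0, "offset": [-0.15, 0.22, 0], "spin": 0.12},
    {"claw": 0, "offset": [-0.3, 0.44, 0], "spin": 0.25},
    {"claw": 0, "offset": [-0.46, 0.66, 0], "spin": 0.4},
    {"claw": 0, "offset": [-0.62, 0.88, 0], "spin": 0.5},
    {"claw": 0, "offset": [-0.62, 0.88, 0.2], "spin": 0.5},
    {"claw": 0, "offset": [-0.62, 0.88, 0.4], "spin": 0.5},
    {"claw": 0, "offset": [-0.62, 0.88, 0.6], "spin": 0.5},
    {"claw": 0, "offset": [-0.62, 0.88, 0.75], "spin": 0.5},
    {"claw": 0, "offset": [-0.62, 0.88, 0.75], "spin": 0.5}
  ]
}}

```text
clock: 27.65
ee_pos: [0.4487, 0.0611, 0.0943]
orientation: [[-0.923, -0.384, -0.003], [-0.384, 0.923, 0.0], [0.002, 0.001, -1.0]]
contact_force: [-0.0, -0.5, -1.3]
opening: 0.31
```

```bash
python3 st.py 22 top wrist scene
```

```text
27.65 [ 13.2  29.4 -38.2 123.3  30.2  36.9  66.3] [0.4487 0.0611 0.0943] yaw -157.42 F [-0.  -0.5 -1.3] open 0.31
```

View pics/scene_22.png

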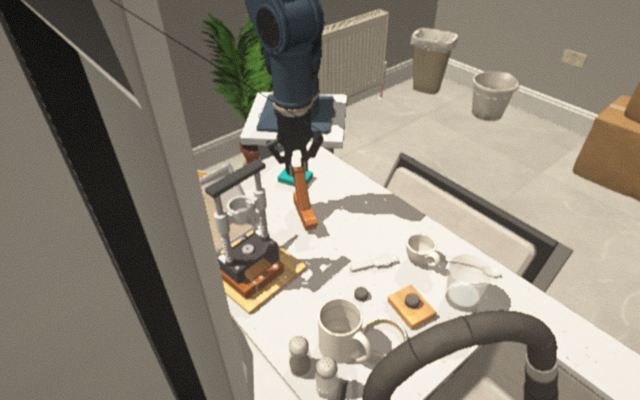

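View pics/wrist_22.png

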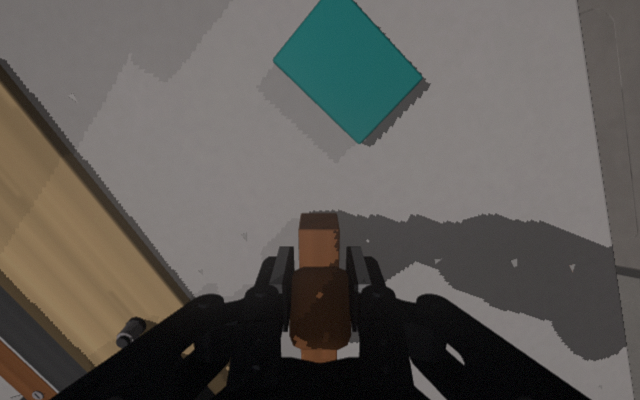

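Emit:
{"fn": "carry_out", "kwargs": {
  "steps": [
    {"claw": 0, "offset": [0, 0, 0.04], "spin": 0},
    {"claw": 0, "offset": [0, 0, 0.07], "spin": 0},
    {"claw": 0, "offset": [0, 0, 0.085], "spin": 0},
    {"claw": 0, "offset": [0, 0, 0.085], "spin": 0},
    {"claw": 0, "offset": [0, 0, 0.085], "spin": 0}
  ]
}}

```text
clock: 28.3
ee_pos: [0.4492, 0.0605, 0.0874]
orientation: [[-0.924, -0.383, 0.0], [-0.383, 0.924, -0.0], [-0.0, -0.0, -1.0]]
contact_force: [-0.2, 0.5, -2.3]
opening: 0.305
```

Emit:
{"fn": "carry_out", "kwargs": {
  "steps": [
    {"claw": 0, "offset": [0, 0, 0.01], "spin": 0},
    {"claw": 0, "offset": [0, 0, 0.01], "spin": 0},
    {"claw": 0, "offset": [0, 0, 0.01], "spin": 0}
  ]
}}

```text
clock: 28.6
ee_pos: [0.4492, 0.0605, 0.0863]
orientation: [[-0.924, -0.383, 0.0], [-0.383, 0.924, 0.0], [-0.0, 0.0, -1.0]]
contact_force: [0.7, -0.5, -1.5]
opening: 0.306
```

Emit:
{"fn": "carry_out", "kwargs": {
  "steps": [
    {"claw": 0, "offset": [0, 0, 0.01], "spin": 0},
    {"claw": 0, "offset": [0, 0, 0.01], "spin": 0}
  ]
}}

```text
clock: 28.8
ee_pos: [0.4492, 0.0605, 0.0853]
orientation: [[-0.924, -0.383, 0.0], [-0.383, 0.924, -0.0], [-0.0, -0.0, -1.0]]
contact_force: [0.5, 0.4, -1.6]
opening: 0.313
```

Emit:
{"fn": "carry_out", "kwargs": {
  "steps": [
    {"claw": 0, "offset": [0, 0, 0.008], "spin": 0},
    {"claw": 0, "offset": [0, 0, 0.008], "spin": 0}
  ]
}}

```text
clock: 29.0
ee_pos: [0.4492, 0.0604, 0.085]
orientation: [[-0.924, -0.383, 0.0], [-0.383, 0.924, -0.001], [-0.0, -0.001, -1.0]]
contact_force: [-2.9, -2.1, 8.9]
opening: 0.303
```

Emit:
{"fn": "carry_out", "kwargs": {
  "steps": [
    {"claw": 0, "offset": [0, 0, -0.006], "spin": 0},
    {"claw": 40, "offset": [0, 0, -0.006], "spin": 0},
    {"claw": 60, "offset": [0, 0, -0.006], "spin": 0},
    {"claw": 80, "offset": [0, 0, -0.006], "spin": 0},
    {"claw": 100, "offset": [0, 0, -0.006], "spin": 0},
    {"claw": 100, "offset": [0, 0, -0.006], "spin": 0},
    {"claw": 100, "offset": [0, 0, -0.2], "spin": 0},
    {"claw": 100, "offset": [0, 0, -0.5], "spin": 0},
    {"claw": 100, "offset": [0, 0, -1], "spin": 0},
    {"claw": 100, "offset": [0, 0, -1], "spin": 0}
  ]
}}

```text
clock: 30.0
ee_pos: [0.4517, 0.0619, 0.1892]
orientation: [[-0.924, -0.383, 0.008], [-0.383, 0.924, 0.001], [-0.007, -0.002, -1.0]]
contact_force: [1.7, 0.8, -0.1]
opening: 0.999
```

```bash
python3 st.py 23 top wrist scene
```

```text
30.0 [ 19.9  21.6 -45.2 116.7  20.3  49.1  75.7] [0.4517 0.0619 0.1892] yaw -157.49 F [ 1.7  0.8 -0.1] open 0.999
```

View pics/scene_23.png

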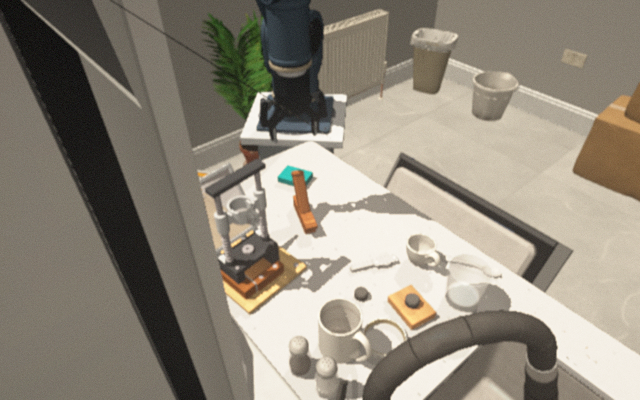

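View pics/wrist_23.png

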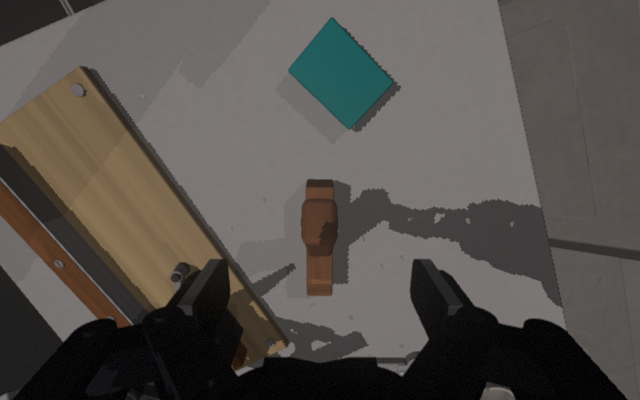

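View pics/top_23.png

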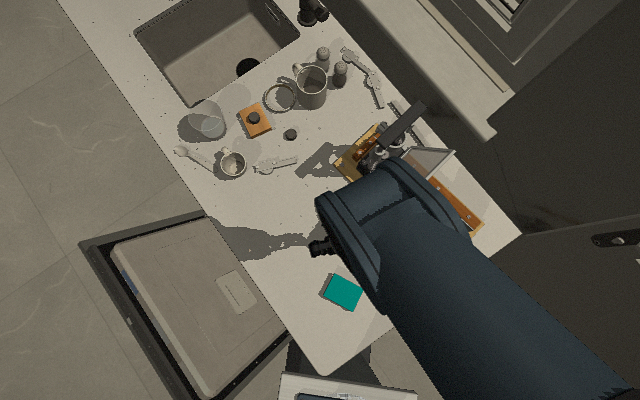

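Emit:
{"fn": "carry_out", "kwargs": {
  "steps": [
    {"claw": 100, "offset": [0, 0, -0.3], "spin": -0.25},
    {"claw": 100, "offset": [0, 0, -0.6], "spin": -0.5},
    {"claw": 100, "offset": [0, 0, -0.8], "spin": -0.75},
    {"claw": 100, "offset": [0, 0, -1], "spin": -1},
    {"claw": 100, "offset": [0, 0, -1], "spin": -1}
  ]
}}

```text
clock: 30.65
ee_pos: [0.4498, 0.0607, 0.2853]
orientation: [[-0.606, -0.795, 0.001], [-0.795, 0.606, 0.001], [-0.001, -0.001, -1.0]]
contact_force: [-0.5, -0.0, -0.7]
opening: 1.001
```

Emit:
{"fn": "carry_out", "kwargs": {
  "steps": [
    {"claw": 100, "offset": [0, 0, 0], "spin": -0.3},
    {"claw": 100, "offset": [-0.4, 0.0, 0], "spin": -0.6},
    {"claw": 100, "offset": [-0.8, 0.0, 0], "spin": -0.6},
    {"claw": 100, "offset": [-0.8, 0.0, 0], "spin": -0.6}
  ]
}}

```text
clock: 31.05
ee_pos: [0.4991, 0.1282, 0.2827]
orientation: [[-0.331, -0.943, -0.002], [-0.943, 0.331, 0.004], [-0.003, 0.003, -1.0]]
contact_force: [-0.4, 0.3, -0.3]
opening: 0.998
```

```bash
python3 st.py 24 top wrist scene; python3 -c "
import cv2,numpy as np
a=cv2.imread('pics/top_24.png');cv2.imwrite('pics/t24z.png',cv2.resize(a[110:290,310:490],None,fx=3.3,fy=3.3,interpolation=cv2.INTER_CUBIC))
c=[cv2.resize(cv2.imread(f'pics/{n}.png')[225:300,210:300],None,fx=4.4,fy=4.4,interpolation=cv2.INTER_CUBIC) for n in ['scene0','scene_24']]
cv2.imwrite('pics/sc24.png',np.hstack(c))"
```

```text
31.05 [ 21.2  24.6 -59.1 100.3  22.4  68.1 116.5] [0.4991 0.1282 0.2827] yaw -109.36 F [-0.4  0.3 -0.3] open 0.998
```

View pics/wrist_24.png

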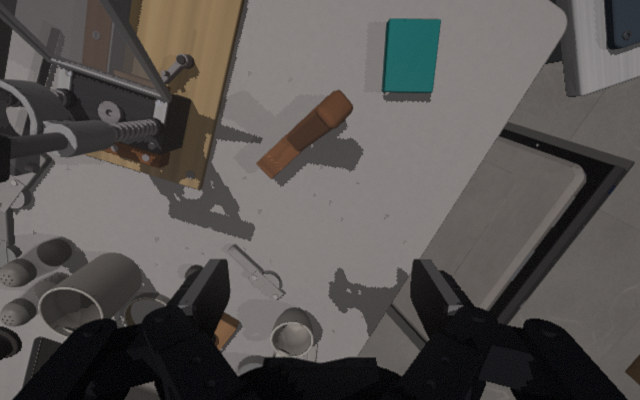

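View pics/t24z.png

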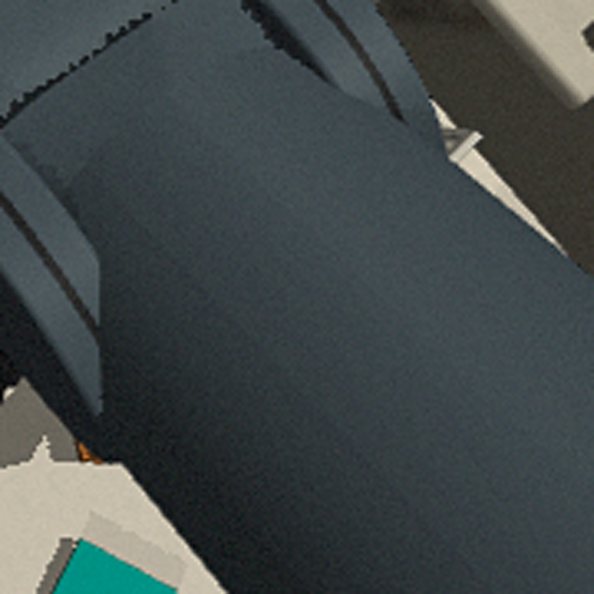

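View pics/sc24.png

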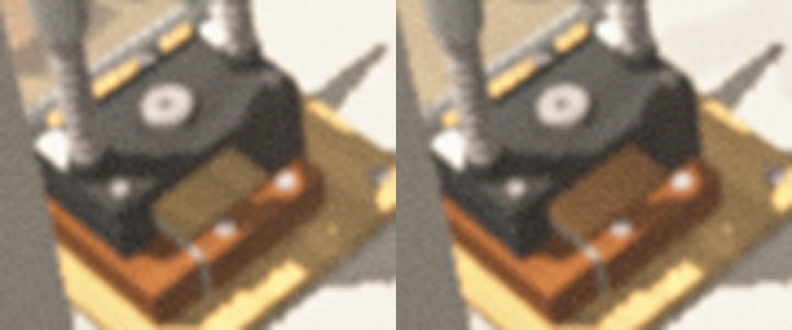

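```bash
python3 -c "
import cv2
a=cv2.imread('pics/wrist_24.png');cv2.imwrite('pics/w24z.png',cv2.resize(a[20:170,60:260],None,fx=4,fy=4,interpolation=cv2.INTER_CUBIC))"
```

```text
(no output)
```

View pics/w24z.png

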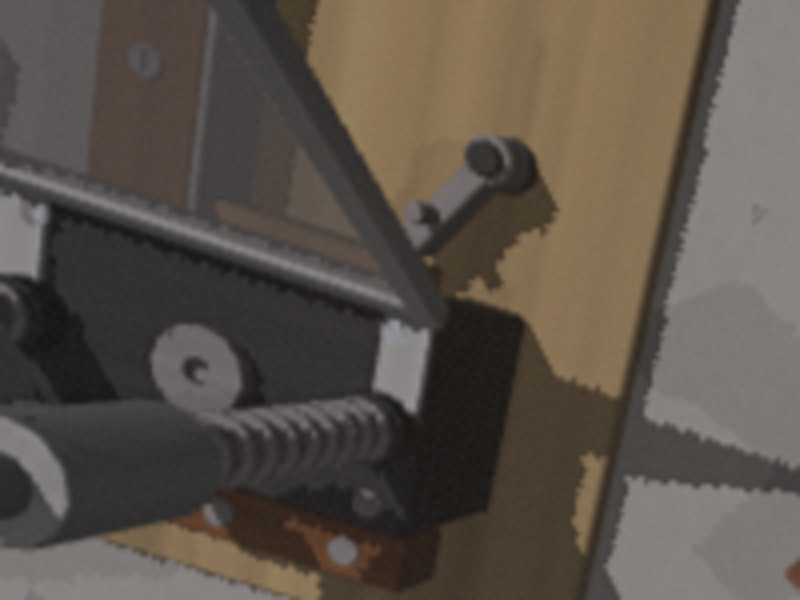

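```bash
python3 - <<'E'
from h import *
import pickle
s,d=pickle.load(open("wrist_24.pkl","rb"))
f=lambda p:np.array(p)/4+[60,20]-.375
for p,z in[((217,206),.032),((370,246),.032),((217,222),.012),((208,60),.038),((194,200),.038),((525,322),.072)]: print(p,(w2j(cast(d,f(p),z,s)[0])*1e3).round(1))
E
```

```text
(217, 206) [-74.1   0.8]
(370, 246) [-77.2  44.6]
(217, 222) [-67.3 -10.7]
(208, 60) [-111.8   -2.6]
(194, 200) [-74.3  -2. ]
(525, 322) [-75.2 106.6]
```

```bash
python3 - <<'E'
from h import *
import pickle
s,d=pickle.load(open("wrist_24.pkl","rb"))
for x in(-80,-78,-76):
  for y in (0,45): print(x,y,((proj(d,[[*j2w(x/1e3,y/1e3-.002),.032]],s)[0]+.375-[60,20])*4).round(0))
im=d["img"][20:170,60:260,::-1]
c=cv2.resize(im[40:75,40:110],None,fx=11,fy=11,interpolation=cv2.INTER_CUBIC); c=cv2.convertScaleAbs(c,alpha=1.8)
cv2.imwrite("pics/w24zz.png",c)
E
```

```text
-80 0 [210. 182.]
-80 45 [366. 234.]
-78 0 [209. 189.]
-78 45 [365. 241.]
-76 0 [208. 196.]
-76 45 [364. 248.]
```

View pics/w24zz.png

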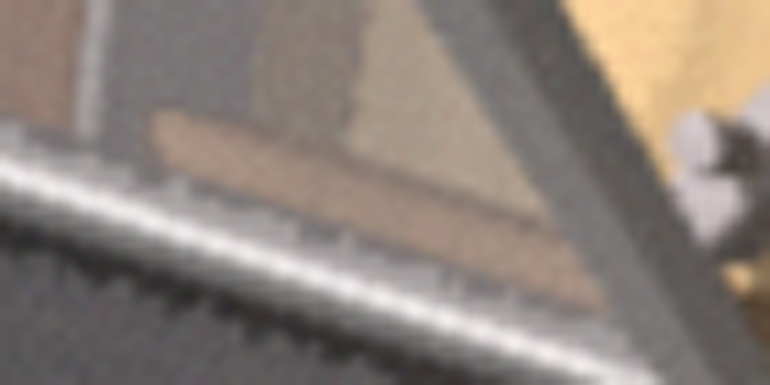

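```bash
python3 -c "
from plant import ticket
print(ticket.close_job())"
```

```text
the job is handed in; nothing more can be done
None
```

The job is handed in at about 31 s. The knob plate is home in the jig with the latch shut, and the push stick stands upright on the worktop, off the jig.

**What I did**
- I pinched the push stick near the top of its handle. The moves allow no tilt, so I gripped it well back to keep the upright gripper clear of the guard.
- I pressed the plate flat to the fence with the push face, up to about 11 N, then fed it along the fence. Part way along I set the stick down on the bed and regripped it about 6 mm further back for more clearance.
- The plate came hard up to the stop at about 15 N. I then backed the stick out and stood it between the jig and the turquoise plate.

**Last checks**
- **Latch:** it was pushed aside during the feed, and afterwards it matched its shut position in the first picture.
- **Stop:** the scene camera shows the plate right up behind the stop. The travel agreed to about 1 mm.
- **Fence:** through the guard, the plate's rear edge runs parallel to the guard edge. The plate edge measured 2–3 mm off the fence edge, the same as just after I pressed it against the fence, so I put that down to rounded edges and calibration. A first slope estimate gave 2–4° of skew, but a closer look showed none.
- **Forces and other things:** none of the force readings between moves came above about 20 N. I saw no sign that the gripper touched the guard or the plate. The things lying around look unmoved by eye; I did not measure them.

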